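# Clamp a digestion vessel in its holding fixture and screw the cap tight

## Task

Close up the small steel digestion vessel. Its body just spins if the loose cap is turned on the bare bench, so first slide the vessel back, upright, into the V of the grey holding fixture, swing the clamp arm across its front, hook the draw-latch claw over the pin at the arm's end and throw the latch lever round over centre as far as it goes. Then turn the cap clockwise by its cross bar until it comes up tight, and leave the vessel clamped in the fixture; do not knock over or shift the bottle, jar, carton and dish standing round it.

Things in the scene. Friction and masses are not known exactly. Their poses are not given: they have to be found in the camera images.
- fixture: Grey cast holding fixture, bolted down, 46 mm high. Origin on the worktop on the axis of a seated vessel; +x to its closed back, mouth faces -x, +y its left. Cheeks (inner faces y +-41 mm, x -30 to +62) lead to two V pads at the back; the vessel slides in on the bare worktop along +x. Arm hinge lug at x -40, y +62 (46 high); latch bracket x -14..22, y -97..-51, 32 high.
- seat (a point): Point in the fixture 40 mm above its origin: vessel_mid comes to within about 2 mm of it when the vessel is fully back in the V.
- vessel_mid (a point): Loose stainless vessel (0.7 to 1 kg): point on its axis, half-way up, 40 mm above its underside. Body: cylinder of diameter 58 mm, 0 to 46 mm up; screw cap of diameter 53 mm on it, to 80 mm. It starts 80 to 103 mm in front of the seat. It slides without tipping if pushed below about 28 mm height.
- cap (a joint): Turn of the cap on the vessel body, rad: grows clockwise seen from above, 2.2 = tight (hard stop). It needs 0.3 N m to turn on the body, more than the body's friction on the bench, so the body spins with it unless clamped. Stays where left.
- bar_end_a (a point): One end of the steel cross bar (8 mm rod with 11 mm knobs) fixed through the cap, 68 mm above the worktop; the point is 48 mm from the cap's axis, the bar ends 51 mm from it; 20 mm of bar stands free on each side of the cap.
- bar_end_b (a point): The other end of the same bar, opposite. At the start the bar lies within about 45 degrees of the fixture's y axis.
- clamp_arm (a joint): Clamp arm (straight steel bar 10 mm thick, 16 to 34 mm above the worktop, 146 mm long), vertical hinge at x -40, y +62 mm of the fixture, rad: 0 = shut straight across the mouth, rubber pad touching the seated vessel; grows as the free end swings out to -x (pi/2: points along -x) and on to the left. Friction 0.04 N m: stays where left; can be pushed to -0.06.
- clamp_outer (a point): On the arm's outer face (away from the vessel), 105 mm from the hinge, 25 mm above the worktop: push the arm shut here.
- keeper (a point): Axis of the keeper pin (6 mm, upright, 34 to 45 mm above the worktop) on the arm's free end, 138 mm from the hinge; point 40 mm above the worktop.
- lever (a joint): Latch lever (steel, 46 to 55 mm above the worktop, 11 mm wide), vertical pivot, rad: 0 = fully shut over centre, tip pointing along -x of the fixture; grows counter-clockwise from above; about 2.7 = open, tip pointing back and right. Shut it by pushing it clockwise, round by the right side; up to about 0.4 N m. Stays where left.
- lever_pivot (a point): Lever pivot axis (x +2, y -76 mm of the fixture), at the lever's mid height, 50 mm above the worktop.
- lever_tip (a point): Lever handle 60 mm from the pivot, mid height 50 mm above the worktop; its round end, 15 mm across, reaches 67 mm.
- claw (a joint): Swing of the draw claw on its pin on the lever, rad, relative to the lever, counter-clockwise from above; 0 = its direction with the latch shut. Its pin is 18 mm from the lever pivot, 15 degrees clockwise of straight opposite the handle. With arm shut, lever open, swing it clockwise (toward the vessel) till it rests on the keeper pin, near -2.5: the hook is then before the pin. Stays where left.
- hook_seat (a point): Place of the keeper pin's axis inside the hook when drawn tight, 40 mm above the worktop. Before the lever is thrown the hook may stand up to 25 mm beyond the pin. The claw is a flat steel bar, 36 to 44 mm above the worktop, 63 mm long from its pin, tooth 13 mm deep toward the vessel side; spring-loaded, it stretches up to 5 mm as the lever shuts.
- claw_outer (a point): On the outer face of the claw's shank (away from the vessel), 50 mm along and 9 mm outward of its pin, 40 mm above the worktop: push here to swing it in.
- amber_bottle_mid (a point): Bystander: brown bottle 52 mm wide, 146 mm tall, right of the latch; point half-way up.
- orange_jar_mid (a point): Bystander: jar with orange lid, 56 mm wide, 62 mm tall, left of the fixture's back; point half-way up.
- cover_slips_mid (a point): Bystander: small carton 41 x 56 x 50 mm, left of the fixture, beyond the jar; point half-way up.
- petri_a_mid (a point): Bystander: flat lidded dish 61 mm across, 13 mm high, in front and to the right of the latch; point half-way up.

How it is judged (in metres and radians):
On the way, in this order (a step that is already met when the one before it is completed fails the run):
1. the vessel stands upright in the V of the fixture (horizontal distance between vessel_mid and seat below 0.006 m and angle between vessel_mid's own z axis and vertical below 0.08 rad), for 0.2 s.
2. the clamp arm is shut across it with the claw hooked over the keeper pin and the lever thrown over centre (all of step 1 and value of joint lever below 0.12 rad and horizontal distance between hook_seat and keeper below 0.005 m and value of joint clamp_arm below 0.08 rad), for 0.2 s.
3. the cap is tight while the body is clamped (all of step 2 and value of joint cap above 2.1 rad), for 0.2 s.
At the end, for the whole second after the job is handed in: Vessel upright (0.08 rad) in the V, axis within 6 mm of the seat; clamp arm shut (below 0.08 rad), claw hooked (seat within 5 mm of the pin), lever shut over centre (below 0.12 rad), cap tight (above 2.1 of 2.2 rad) and still (all of step 3 and velocity of joint cap below 0.05 rad/s); the robot touches nothing.
It fails at once if the brown bottle is shifted more than 25 mm or knocked over (distance of amber_bottle_mid from where it was at the start of the episode above 0.025 m or angle between amber_bottle_mid's own z axis and vertical above 0.5 rad).
It fails at once if the jar is shifted more than 25 mm or knocked over (distance of orange_jar_mid from where it was at the start of the episode above 0.025 m or angle between orange_jar_mid's own z axis and vertical above 0.5 rad).
It fails at once if the carton is shifted more than 25 mm or knocked over (distance of cover_slips_mid from where it was at the start of the episode above 0.025 m or angle between cover_slips_mid's own z axis and vertical above 0.5 rad).
It fails at once if the dish is shifted more than 25 mm or knocked over (distance of petri_a_mid from where it was at the start of the episode above 0.025 m or angle between petri_a_mid's own z axis and vertical above 0.5 rad).
It fails at once if the vessel is tipped over (angle between vessel_mid's own z axis and vertical above 0.5 rad).
It also fails if it takes over 58 s, if anything falls off the work surface, if the arm or the gripper's body presses on something with over 40 N, if the wrist force passes 120 N, or if a joint passes its speed limit or range.

## Robot

A 7-joint arm with a two-finger parallel gripper is mounted at the origin on a cart in front of the work surface, level with it; the furniture and walls round the work are solid. World frame = base frame: x ahead of the robot, y to its left, z up, the work surface at z = 0. Lengths are in mm, angles in rad, forces in N, time in s.
With the tool pointing down it reaches from about 350 to 900 mm from the base axis. Payload 8.1 kg.
Tool frame: the origin (TCP) lies on the mounting face of the last link; the fingertips stand 178 mm ahead of it and the grasp point (between the pads) lies 159 mm ahead of it; z points along the fingers, y is the line along which they close (so a half turn about z gives the same grasp; the last joint's range is limited). The gripper opens to 92 mm and grips with 3 to 60 N. Pads are 19 mm wide; open, the fingers measure 130 mm over their backs; the gripper's body (75 mm by 190 mm) begins 47 mm behind the grasp point.
Start: joints at [-1.378, 0.434, 0.025, 1.573, -0.012, 1.134, -0.075], TCP at [182.214, 597.855, 404.742] pointing down, gripper open.
Joint ranges: [-2.62, 2.62], [-0.44, 2.09], [-1.27, 1.32], [0.08, 2.57], [-1.32, 4.46], [0.12, 2], [-2.74, 2.74]. Speed limits (rad/s): [2.22, 2.22, 3.01, 3.01, 3.14, 3.14, 3.14].

## Interface

Orientations are given as a unit quaternion [x, y, z, w].
In Python, from workcell import ctrl gives the robot as it stands.
- The arm moves only by the tool drive_tool, never from a script. Its argument "steps" is a list of rows, each an object of numbers: "tx", "ty", "tz": the shift along the tool's x, y, z in units of 20 cm (1.0 is 20 cm); "turn": the turn about the tool's z in units of 45 degrees (1.0 is 45 degrees). In form: [{"tx": .., "ty": .., "tz": .., "turn": ..}, ...]. A call has 1 to 20 rows; each row is the pose to reach, as a shift and turn from the pose commanded when the call began, along the tool's axes at that moment; what a row does not reach only later rows make up. A row lasts 1/8 s, in which the tool goes at most 62.5 mm and 10.7 degrees, less where a joint would pass 70% of its speed; a pose out of reach is approached as far as the arm can. A call with a number of a shift or a turn outside -1 to 1 is refused whole. A call with a gripper value outside its range is refused whole. "claw" is the closure, from 0 (fully open) to 1 (shut), set as the call begins (left out, the last holds). The fingers move at their own pace and stop on an object; "force" is the grip in N (left out, the last holds). Time passes only in rows, so rows that repeat a pose let the fingers close. It gives the time, the measured TCP pose, the force, the opening and the grip force at its end, in the units of the state.
- ctrl.read_state(): the state, without advancing time (a new reading comes with each control period).
- ctrl.grab_frame(name): name is "side" or "top"; returns a dict with "color" (420x560x3 uint8, red, green, blue), "fx", "fy", "cx", "cy" (pixels), "dist_coeffs" ([k1, k2, p1, p2, k3] as OpenCV has them; the pictures are not rectified), "eye" and "rotation" of the camera in the world. Camera axes: x right, y down, z forward; pixel columns grow to the right and rows downward; lengths in mm; the calibration is good to about 2 mm. A picture is of the moment at which its call begins. There is no depth.
- ctrl.hand_in(): hands the job in; it is judged then, once.
The state is a dict: "time_s": time; "joint_pos": joint angles; "dq": joint speeds; "joint_torque": joint torques, N m; "tool_pos": TCP position; "tool_rot": TCP orientation; "ft_force": force on the tool from outside, world axes, zero at the start; "ft_torque": the same for the moment, N m; "finger_gap": finger opening in mm; "grasp_force": force on a finger pad.
Only numpy, scipy, OpenCV 4.12 (cv2) and the standard library are available. Lean on these libraries where they do the work, as an engineer would, in place of code of your own. Each camera call takes 0.05 s, during which the arm holds its last target. There are 200 camera calls.

## Working session

There is one attempt and no reset: what is moved stays moved. The work goes in short steps, Python scripts to look and compute and a tool call to move; the robot and the scene stay as the last step left them, time stands still between calls to the robot, and variables do not carry over. Pictures are saved under pics/ and viewed, at most 10 in all, crops included, and the job is handed in when it is done.

Besides the shell and the picture viewer there is one more tool, called after "Emit:" by a JSON object that holds its "api" and its "payload", one argument or row to a line. drive_tool: Moves the arm, as the interface text tells. Shifts and turns lie within -1 to 1; 1 stands for 20 cm of shift or 45 degrees of turn. Its arguments: {"type":"object","properties":{"steps":{"type":"array","items":{"type":"object","properties":{"tx":{"type":"number","minimum":-1,"maximum":1},"ty":{"type":"number","minimum":-1,"maximum":1},"tz":{"type":"number","minimum":-1,"maximum":1},"turn":{"type":"number","minimum":-1,"maximum":1}}}},"claw":{"type":"number"},"force":{"type":"number"}},"required":["steps"]}

```bash
mkdir -p pics; cat > h.py <<'E'
import numpy as np, cv2, json
from workcell import ctrl
def grab(name,fn):
    f=ctrl.grab_frame(name); cv2.imwrite(fn,f["color"][:,:,::-1])
    np.savez(f'{name}.npz',**{k:np.array(v) for k,v in f.items()}); return f
def ray(f,uv,z):
    K=np.array([[f["fx"],0,f["cx"]],[0,f["fy"],f["cy"]],[0,0,1.]])
    p=cv2.undistortPoints(np.array([[uv]],float),K,np.array(f["dist_coeffs"],float))[0,0]
    d=np.array(f["rotation"])@np.array([p[0],p[1],1.]); e=np.array(f["eye"],float)
    return e+d*(z-e[2])/d[2]
def proj(f,P):
    K=np.array([[f["fx"],0,f["cx"]],[0,f["fy"],f["cy"]],[0,0,1.]])
    R=np.array(f["rotation"]).T; t=-R@np.array(f["eye"],float)
    return cv2.projectPoints(np.array(P,float).reshape(-1,1,3),cv2.Rodrigues(R)[0],t,K,np.array(f["dist_coeffs"],float))[0][:,0]
E
python3 - <<'E'
from h import *
for n in("top","side"):
    f=grab(n,f"pics/{n}0.png"); print(n,f["fx"],f["eye"],np.round(f["rotation"],3).tolist())
print(ctrl.read_state())
E
```

```text
top 441.10115923903504 [ 324.22940058  139.05373179 1053.92725921] [-0.703, 0.704, -0.064, 0.071]
side 442.6389143200708 [ 107.64470216 -593.93604336  454.30397748] [0.811, -0.212, 0.124, -0.531]
{'time_s': 0.1, 'joint_pos': array([-1.37762526,  0.43512838,  0.0249863 ,  1.57400081, -0.0115743 ,
        1.13400817, -0.07506831]), 'dq': array([ 3.10549602e-04, -1.25733091e-03,  4.44353353e-04, -2.27737467e-03,
       -2.97429619e-04,  1.51112421e-03,  7.77982013e-05]), 'joint_torque': array([ 2.83901260e-03, -6.69132042e+01,  9.87757668e-01, -3.15147686e+01,
       -6.06033253e-02,  3.74598848e-02,  9.32075750e-05]), 'tool_pos': array([182.15169201, 597.64761992, 404.04097183]), 'tool_rot': array([ 1.47365987e-01,  9.89081784e-01, -6.99692421e-04, -2.56118645e-05]), 'ft_force': array([0.22753942, 1.08686058, 0.185598  ]), 'ft_torque': array([-0.0222253 ,  0.04876892, -0.00680473]), 'grasp_force': 0.0, 'finger_gap': 91.47872795258051}
```

```bash
python3 - <<'E'
s=open('h.py').read()
s=s.replace('np.array(f["rotation"])','RR(f)').replace('def ray','def RR(f):\n    return Rotation.from_quat(f["rotation"]).as_matrix()\ndef ray').replace('import numpy as np','from scipy.spatial.transform import Rotation\nimport numpy as np',1)
open('h.py','w').write(s)
E
python3 - <<'E'
from h import *
for n in("top","side"):
    a=cv2.imread(f"pics/{n}0.png"); f=dict(np.load(n+".npz"))
    print(n,[ray(f,p,0).round() for p in((0,0),(559,0),(0,419),(559,419),(280,210))])
E
```

```text
top [array([1116.,  949.,    0.]), array([1103., -608.,    0.]), array([ 24., 810.,   0.]), array([  28., -478.,    0.]), array([516., 161.,   0.])]
side [array([   272., -17405.,      0.]), array([-115692.,  -73227.,       0.]), array([ -9., -68.,   0.]), array([ 581., -404.,    0.]), array([594., 310.,   0.])]
```

View pics/top0.png

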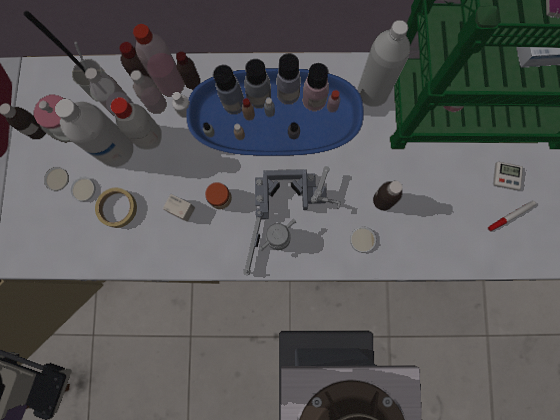

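View pics/side0.png

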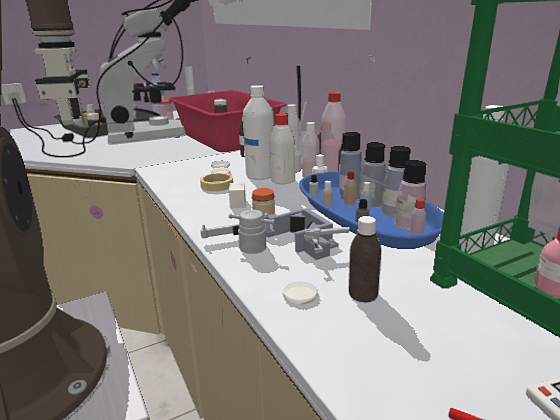

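```bash
python3 - <<'E'
from h import *
a=cv2.imread("pics/top0.png")[160:280,230:390]
cv2.imwrite("pics/top0c.png",cv2.resize(a,None,fx=5,fy=5,interpolation=cv2.INTER_CUBIC))
E
```

```text
(no output)
```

View pics/top0c.png

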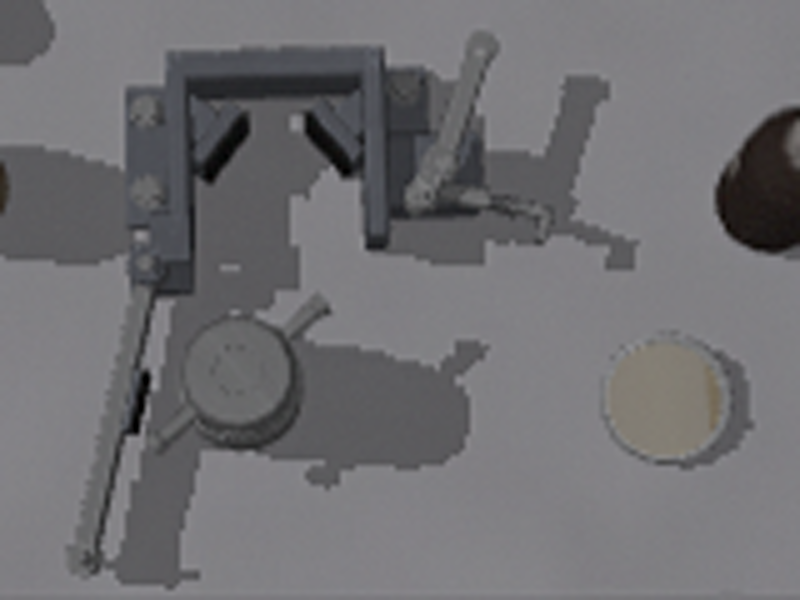

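```bash
cat > m.py <<'E'
from h import *
f=dict(np.load("top.npz"))
def T(c,z,o=(230,160),s=5): return ray(f,(c[0]/s+o[0]-.4,c[1]/s+o[1]-.4),z)[:2].round(1)
E
python3 - <<'E'
from m import *
for n,c,z in [("hinge",(148,264),46),("keeper",(88,562),45),("cap",(238,370),80),("barA",(322,303),68),("barB",(158,445),68),("pivot",(420,195),55),("tip",(483,45),55),("claw end",(543,230),42),("backL",(167,52),46),("backR",(383,50),46),("RinF",(366,247),46),("RoutF",(387,245),46),("LinF",(192,290),46),("inL",(190,95),46),("inR",(365,92),46),("dish",(667,397),13),("bolt",(405,85),32),("armface l",(105,430),34)]: print(n,T(c,z))
g=dict(np.load("side.npz"))
E
```

```text
hinge [501.6 208.1]
keeper [364.5 234. ]
cap [447.7 165.3]
barA [479.7 127.7]
barB [415.5 201.3]
pivot [532.2  82. ]
tip [603.9  51.5]
claw end [518.1  24. ]
backL [603.4 200.3]
backR [604.1  98.1]
RinF [509.4 106.9]
RoutF [510.4  97.1]
LinF [489.3 187.6]
inL [582.4 189.2]
inR [583.7 106.8]
dish [443.  -36.2]
bolt [590.7  87.2]
armface l [425.6 228.1]
```

```bash
python3 - <<'E'
from h import *
a=cv2.imread("pics/side0.png")[185:285,190:350]
a=cv2.convertScaleAbs(a,alpha=1.3)
cv2.imwrite("pics/side0c.png",cv2.resize(a,None,fx=5,fy=5,interpolation=cv2.INTER_CUBIC))
E
```

```text
(no output)
```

View pics/side0c.png

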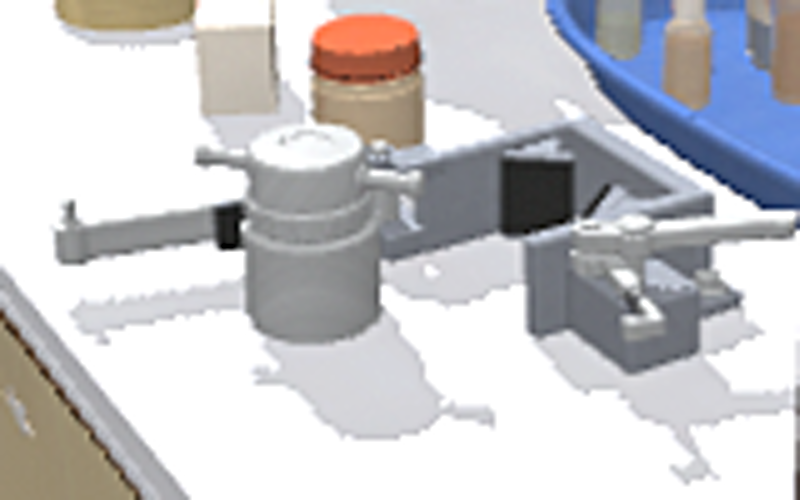

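```bash
cat > fit.py <<'E'
from h import *
from scipy.optimize import least_squares
ft=dict(np.load("top.npz")); fs=dict(np.load("side.npz"))
def model(p):
    ox,oy,yw,arm,lev,vx,vy,bar=p
    R=np.array([[np.cos(yw),-np.sin(yw)],[np.sin(yw),np.cos(yw)]])
    F=lambda x,y,z:np.r_[np.array([ox,oy])+R@np.array([x,y]),z]
    u=lambda a:np.array([np.cos(a),np.sin(a)])
    piv=np.array([2,-76.]); pin=piv+18*u(np.pi+lev+np.pi-np.radians(15)); tip=piv+60*u(np.pi+lev)
    k=np.array([-40,62.])+138*u(-np.pi/2-arm)
    b=48*np.array([np.cos(bar),np.sin(bar)])
    return dict(hinge=F(-40,62,46),RinF=F(-30,-41,46),RoutF=F(-30,-51,46),inLf=F(0,41,46),pivot=F(2,-76,56),pin=F(*pin,55),tip=F(*tip,55),
      keeper=F(*k,45),cap=np.r_[vx,vy,80],barA=np.r_[vx+b[0],vy+b[1],68],barB=np.r_[vx-b[0],vy-b[1],68],vbot=np.r_[vx,vy,0])
top=dict(hinge=(148,264),RinF=(366,247),pin=(420,195),tip=(483,45),keeper=(88,562),cap=(238,370),barA=(322,303),barB=(158,445))
side=dict(keeper=(70,205),barB=(205,157),barA=(416,183),cap=(305,140),tip=(788,220),pivot=(637,220),pin=(590,230),RinF=(528,237))
def res(p,v=False):
    m=model(p); r=[]
    for d,f,o in((top,ft,(230,160)),(side,fs,(190,185))):
        for n,c in d.items():
            e=proj(f,m[n])[0]-(np.array(c)/5+o-.4); r.append(e)
            if v: print(n,e.round(1))
    return np.concatenate(r)
s=least_squares(res,[541,147,0,1.37,2.8,447.7,165.3,-.85],loss='soft_l1')
if __name__=="__main__":
    print(s.x.round(3)); res(s.x,True)
E
python3 fit.py
```

```text
[ 5.43626e+02  1.47686e+02  3.60000e-02  1.79300e+00  2.74700e+00
  4.47884e+02  1.65377e+02 -8.52000e-01]
hinge [-0.   0.1]
RinF [ 0.5 -2.4]
pin [-0.1 -0.6]
tip [ 0.3 -0.2]
keeper [ 0.1 -0.6]
cap [-0.1 -0.1]
barA [-0.7  0.1]
barB [-0.1 -0.3]
keeper [-0.4  0.2]
barB [-0.4  0.2]
barA [0.1 0.9]
cap [0.3 1.2]
tip [-1.3 -0.2]
pivot [-0.2  1.8]
pin [ 0.2 -0.1]
RinF [-1.2  0.2]
```

```bash
cat >> fit.py <<'E'
from m import T
def res2(p,v=False):
    ox,oy,yw=p[:3]; c,sn=np.cos(yw),np.sin(yw)
    L=lambda q:(np.array([[c,sn],[-sn,c]])@(T(*q)-[ox,oy]))
    a=[L(((190,95),46))[1]-41,L(((191,200),46))[1]-41,L(((365,92),46))[1]+41,L(((366,235),46))[1]+41]
    b=L(((167,52),46))[0]-L(((383,50),46))[0]
    if v: print(np.round(a+[b],2),L(((383,50),46)),L(((366,247),46)))
    return np.r_[res(p,v),np.array(a)/2.3,b/2.3]
side.pop('RinF',0);top.pop('RinF',0)
s=least_squares(res2,s.x,loss='soft_l1')
if __name__=="__main__":
    print(s.x.round(3)); res2(s.x,True)
    f=ft
    img=cv2.imread("pics/top0.png")
E
python3 fit.py | tail -18
```

```text
RinF [-1.2  0.2]
[ 5.43802e+02  1.47493e+02  2.70000e-02  1.78300e+00  2.75900e+00
  4.47884e+02  1.65377e+02 -8.52000e-01]
[-0.36  0.21 -0.76  1.1   2.07] [ 58.935776  -51.0105751] [-35.4906763  -39.64505237]
hinge [-0.1 -0.2]
pin [ 0.  -0.4]
tip [ 0.4 -0.1]
keeper [ 0.1 -0.9]
cap [-0.1 -0.1]
barA [-0.7  0.1]
barB [-0.1 -0.3]
keeper [-0.1  0.1]
barB [-0.4  0.2]
barA [0.1 0.9]
cap [0.3 1.2]
tip [-1.4 -0.2]
pivot [-0.3  1.9]
pin [0.1 0. ]
```

```bash
cat > plan.py <<'E'
# fixture-frame helpers and conversion of world waypoints (x,y,z,yaw_deg of tool y) to move rows
import numpy as np, json, os
FO=np.array([542.5,147.5]); YW=0.025
def F(x,y): c,s=np.cos(YW),np.sin(YW); return FO+np.array([c*x-s*y,s*x+c*y])
def toF(p): c,s=np.cos(YW),np.sin(YW); d=np.array(p)[:2]-FO; return np.array([c*d[0]+s*d[1],-s*d[0]+c*d[1]])
def u(a): a=np.radians(a); return np.array([np.cos(a),np.sin(a)])
def cmd(): return json.load(open('cmd.json')) if os.path.exists('cmd.json') else [182.214,597.855,404.742,73.05]
def rows(W,save=True):
    """W: list of (x,y,tip_z,yaw_of_tool_y_deg,repeat). prints rows; stores the end pose"""
    x0,y0,z0,w0=cmd(); ty=u(w0); tx=u(w0+90); out=[]
    for x,y,tz,w,*n in W:
        d=np.array([x-x0,y-y0]); r=dict(tx=round(d@tx/200,3),ty=round(d@ty/200,3),tz=round(-(tz+178-z0)/200,3),turn=round(-(w-w0)/45,3))
        out+=[r]*(n[0] if n else 1)
    e=out[-1]; p=np.array([x0,y0])+200*(e['tx']*tx+e['ty']*ty)
    if save: json.dump([p[0],p[1],z0-200*e['tz'],w0-45*e['turn']],open('cmd.json','w'))
    print(len(out)); print(json.dumps(out))
E
python3 - <<'E'
from m import *; from plan import *
for n,c,z in [("bottle top",(397,187),146),("bottle base?",(383,201),60),("dish",(363.5,239.5),13),("tray near edge",(275,153),20),("trayb",(294,128),0),("traybR",(335,105),30),("edge",(280,278),0),("jar",(217,193),62),("carton",(180,203),50)]:
    p=ray(f,c,z); print(n,p.round(),toF(p).round())
rows([(290,400,200,91.4,4),(398,165,200,91.4,7),(398,165,60,91.4,3)])
E
```

```text
bottle top [538. -90. 146.] [ -10. -237.]
bottle base? [525. -77.  60.] [ -23. -224.]
dish [442. -37.  13.] [-105. -182.]
tray near edge [654. 173.  20.] [112.  23.]
trayb [726. 126.   0.] [183. -26.]
traybR [774.  24.  30.] [ 229. -129.]
edge [352. 160.   0.] [-190.   18.]
jar [544. 305.  62.] [  6. 158.]
carton [523. 393.  50.] [-13. 246.]
14
[{"tx": -0.804, "ty": -0.789, "tz": 0.134, "turn": -0.408}, {"tx": -0.804, "ty": -0.789, "tz": 0.134, "turn": -0.408}, {"tx": -0.804, "ty": -0.789, "tz": 0.134, "turn": -0.408}, {"tx": -0.804, "ty": -0.789, "tz": 0.134, "turn": -0.408}, {"tx": -1.663, "ty": -1.756, "tz": 0.134, "turn": -0.408}, {"tx": -1.663, "ty": -1.756, "tz": 0.134, "turn": -0.408}, {"tx": -1.663, "ty": -1.756, "tz": 0.134, "turn": -0.408}, {"tx": -1.663, "ty": -1.756, "tz": 0.134, "turn": -0.408}, {"tx": -1.663, "ty": -1.756, "tz": 0.134, "turn": -0.408}, {"tx": -1.663, "ty": -1.756, "tz": 0.134, "turn": -0.408}, {"tx": -1.663, "ty": -1.756, "tz": 0.134, "turn": -0.408}, {"tx": -1.663, "ty": -1.756, "tz": 0.834, "turn": -0.408}, {"tx": -1.663, "ty": -1.756, "tz": 0.834, "turn": -0.408}, {"tx": -1.663, "ty": -1.756, "tz": 0.834, "turn": -0.408}]
```

Emit:
{"api": "drive_tool", "payload": {
  "steps": [
    {"tx": -0.804, "ty": -0.789, "tz": 0.134, "turn": -0.408},
    {"tx": -0.804, "ty": -0.789, "tz": 0.134, "turn": -0.408},
    {"tx": -0.804, "ty": -0.789, "tz": 0.134, "turn": -0.408},
    {"tx": -0.804, "ty": -0.789, "tz": 0.134, "turn": -0.408},
    {"tx": -0.804, "ty": -0.789, "tz": 0.134, "turn": -0.408}
  ],
  "claw": 0.674,
  "force": 20
}}

```text
time_s: 0.72
tool_pos: [291.8, 397.0, 377.5]
tool_rot: [-0.01, 1.0, -0.001, -0.0]
ft_force: [0.3, 0.9, 0.3]
finger_gap: 46.9
grasp_force: 0.0
```

```bash
rm -f cmd.json; python3 - <<'E'
from plan import *
from h import ctrl
s=ctrl.read_state(); print(s["joint_pos"].round(2),s["tool_pos"].round(1),s["tool_rot"].round(4),s["finger_gap"])
rows([(290,400,200,91.4,5)])
rows([(398,165,200,91.4,7),(398,165,60,91.4,3)])
E
```

```text
[-1.05  0.25  0.    1.92  0.    0.97  0.54] [291.8 397.  377.5] [-0.0096  1.     -0.001  -0.    ] 46.899257677297406
5
[{"tx": -0.804, "ty": -0.789, "tz": 0.134, "turn": -0.408}, {"tx": -0.804, "ty": -0.789, "tz": 0.134, "turn": -0.408}, {"tx": -0.804, "ty": -0.789, "tz": 0.134, "turn": -0.408}, {"tx": -0.804, "ty": -0.789, "tz": 0.134, "turn": -0.408}, {"tx": -0.804, "ty": -0.789, "tz": 0.134, "turn": -0.408}]
10
[{"tx": -0.511, "ty": -1.188, "tz": -0.0, "turn": 0.0}, {"tx": -0.511, "ty": -1.188, "tz": -0.0, "turn": 0.0}, {"tx": -0.511, "ty": -1.188, "tz": -0.0, "turn": 0.0}, {"tx": -0.511, "ty": -1.188, "tz": -0.0, "turn": 0.0}, {"tx": -0.511, "ty": -1.188, "tz": -0.0, "turn": 0.0}, {"tx": -0.511, "ty": -1.188, "tz": -0.0, "turn": 0.0}, {"tx": -0.511, "ty": -1.188, "tz": -0.0, "turn": 0.0}, {"tx": -0.511, "ty": -1.188, "tz": 0.7, "turn": 0.0}, {"tx": -0.511, "ty": -1.188, "tz": 0.7, "turn": 0.0}, {"tx": -0.511, "ty": -1.188, "tz": 0.7, "turn": 0.0}]
```

Emit:
{"api": "drive_tool", "payload": {
  "steps": [
    {"tx": -0.5, "ty": -0.98},
    {"tx": -0.5, "ty": -0.98},
    {"tx": -0.5, "ty": -0.98},
    {"tx": -0.5, "ty": -0.98},
    {"tx": -0.5, "ty": -0.98}
  ]
}}

```text
$.steps[0]: bad value
```

```bash
cat >> plan.py <<'E'
def upd(tx=0,ty=0,tz=0,turn=0,frm=None):
    x0,y0,z0,w0=frm or cmd(); p=np.array([x0,y0])+200*(tx*u(w0+90)+ty*u(w0))
    json.dump([p[0],p[1],z0-200*tz,w0-45*turn],open('cmd.json','w'))
E
rm cmd.json; python3 - <<'E'
from plan import *
from h import ctrl
upd(-.804,-.789,.134,-.408); upd(-.5,-.98); print(cmd())
s=ctrl.read_state(); print(s["joint_pos"].round(2),s["tool_pos"].round(1),s["tool_rot"].round(4),s["finger_gap"])
rows([(398,165,150,91.4,2),(398,165,19,91.4,4)])
E
```

```text
[394.816851131334, 206.55075885624424, 377.942, 91.41]
[-1.05  0.25  0.    1.92  0.    0.97  0.54] [291.8 397.  377.5] [-0.0096  1.     -0.001  -0.    ] 46.899257677297406
6
[{"tx": -0.011, "ty": -0.208, "tz": 0.25, "turn": 0.0}, {"tx": -0.011, "ty": -0.208, "tz": 0.25, "turn": 0.0}, {"tx": -0.011, "ty": -0.208, "tz": 0.905, "turn": 0.0}, {"tx": -0.011, "ty": -0.208, "tz": 0.905, "turn": 0.0}, {"tx": -0.011, "ty": -0.208, "tz": 0.905, "turn": 0.0}, {"tx": -0.011, "ty": -0.208, "tz": 0.905, "turn": 0.0}]
```

All four numbers are needed in each row.

Emit:
{"api": "drive_tool", "payload": {
  "steps": [
    {"tx": -0.5, "ty": -0.98, "tz": 0, "turn": 0},
    {"tx": -0.5, "ty": -0.98, "tz": 0, "turn": 0},
    {"tx": -0.5, "ty": -0.98, "tz": 0, "turn": 0},
    {"tx": -0.5, "ty": -0.98, "tz": 0, "turn": 0},
    {"tx": -0.5, "ty": -0.98, "tz": 0, "turn": 0}
  ]
}}

```text
time_s: 1.35
tool_pos: [395.8, 205.2, 378.0]
tool_rot: [-0.01, 1.0, -0.0, 0.0]
ft_force: [0.1, 0.9, 0.0]
finger_gap: 30.0
grasp_force: 0.0
```

Emit:
{"api": "drive_tool", "payload": {
  "steps": [
    {"tx": -0.011, "ty": -0.208, "tz": 0.25, "turn": 0.0},
    {"tx": -0.011, "ty": -0.208, "tz": 0.25, "turn": 0.0},
    {"tx": -0.011, "ty": -0.208, "tz": 0.55, "turn": 0.0},
    {"tx": -0.011, "ty": -0.208, "tz": 0.8, "turn": 0.0},
    {"tx": -0.011, "ty": -0.208, "tz": 0.905, "turn": 0.0},
    {"tx": -0.011, "ty": -0.208, "tz": 0.905, "turn": 0.0},
    {"tx": -0.011, "ty": -0.208, "tz": 0.905, "turn": 0.0}
  ]
}}

```text
time_s: 2.22
tool_pos: [398.4, 166.2, 197.8]
tool_rot: [-0.013, 1.0, 0.001, 0.001]
ft_force: [-0.3, 0.3, -0.0]
finger_gap: 30.0
grasp_force: 0.0
```

```bash
python3 - <<'E'
from plan import *
from h import *
s=ctrl.read_state(); print(cmd(),s["joint_pos"].round(2),s["tool_pos"].round(1),s["tool_rot"].round(4),s["finger_gap"],s["ft_force"].round(1))
f=grab("side","pics/side1.png"); a=cv2.imread("pics/side1.png")[150:300,160:360]
cv2.imwrite("pics/side1c.png",cv2.resize(a,None,fx=4,fy=4))
E
```

```text
[398.039821992039, 165.0174895552243, 196.942, 91.41] [-0.6   0.45  0.11  2.25 -0.11  0.45  1.19] [398.4 166.2 197.8] [-1.290e-02  9.999e-01  6.000e-04  5.000e-04] 29.958359784102502 [-0.3  0.3 -0. ]
```

View pics/side1c.png

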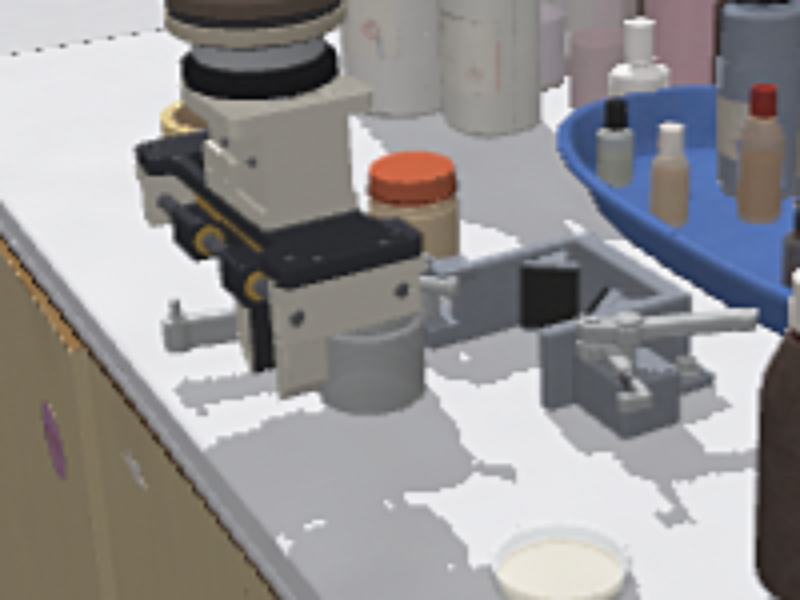

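```bash
python3 - <<'E'
from plan import *
W=[(x,np.interp(x,[413,450,480,500],[165,152.5,147.5,146.6]),19,91.4) for x in (405,411,416,421,427,433,439,445,451,457,463,469,475,481,487,493,498)]
rows(W+[W[-1]])
E
```

```text
18
[{"tx": -0.035, "ty": -0.001, "tz": -0.0, "turn": 0.0}, {"tx": -0.065, "ty": -0.002, "tz": -0.0, "turn": 0.0}, {"tx": -0.09, "ty": -0.007, "tz": -0.0, "turn": 0.0}, {"tx": -0.114, "ty": -0.016, "tz": -0.0, "turn": 0.0}, {"tx": -0.144, "ty": -0.027, "tz": -0.0, "turn": 0.0}, {"tx": -0.174, "ty": -0.038, "tz": -0.0, "turn": 0.0}, {"tx": -0.204, "ty": -0.049, "tz": -0.0, "turn": 0.0}, {"tx": -0.233, "ty": -0.06, "tz": -0.0, "turn": 0.0}, {"tx": -0.263, "ty": -0.07, "tz": -0.0, "turn": 0.0}, {"tx": -0.293, "ty": -0.076, "tz": -0.0, "turn": 0.0}, {"tx": -0.323, "ty": -0.081, "tz": -0.0, "turn": 0.0}, {"tx": -0.353, "ty": -0.087, "tz": -0.0, "turn": 0.0}, {"tx": -0.383, "ty": -0.093, "tz": -0.0, "turn": 0.0}, {"tx": -0.413, "ty": -0.098, "tz": -0.0, "turn": 0.0}, {"tx": -0.442, "ty": -0.1, "tz": -0.0, "turn": 0.0}, {"tx": -0.472, "ty": -0.102, "tz": -0.0, "turn": 0.0}, {"tx": -0.497, "ty": -0.104, "tz": -0.0, "turn": 0.0}, {"tx": -0.497, "ty": -0.104, "tz": -0.0, "turn": 0.0}]
```

Emit:
{"api": "drive_tool", "payload": {
  "steps": [
    {"tx": -0.035, "ty": -0.001, "tz": 0, "turn": 0},
    {"tx": -0.065, "ty": -0.002, "tz": 0, "turn": 0},
    {"tx": -0.09, "ty": -0.007, "tz": 0, "turn": 0},
    {"tx": -0.114, "ty": -0.016, "tz": 0, "turn": 0},
    {"tx": -0.144, "ty": -0.027, "tz": 0, "turn": 0},
    {"tx": -0.174, "ty": -0.038, "tz": 0, "turn": 0},
    {"tx": -0.204, "ty": -0.049, "tz": 0, "turn": 0},
    {"tx": -0.233, "ty": -0.06, "tz": 0, "turn": 0},
    {"tx": -0.263, "ty": -0.07, "tz": 0, "turn": 0},
    {"tx": -0.293, "ty": -0.076, "tz": 0, "turn": 0},
    {"tx": -0.323, "ty": -0.081, "tz": 0, "turn": 0},
    {"tx": -0.353, "ty": -0.087, "tz": 0, "turn": 0},
    {"tx": -0.383, "ty": -0.093, "tz": 0, "turn": 0},
    {"tx": -0.413, "ty": -0.098, "tz": 0, "turn": 0},
    {"tx": -0.442, "ty": -0.1, "tz": 0, "turn": 0},
    {"tx": -0.472, "ty": -0.102, "tz": 0, "turn": 0},
    {"tx": -0.497, "ty": -0.104, "tz": 0, "turn": 0},
    {"tx": -0.497, "ty": -0.104, "tz": 0, "turn": 0}
  ]
}}

```text
time_s: 4.53
tool_pos: [495.8, 146.6, 196.7]
tool_rot: [-0.013, 1.0, -0.0, -0.003]
ft_force: [-12.3, 1.2, 10.1]
finger_gap: 30.1
grasp_force: 7.3
```

Emit:
{"api": "drive_tool", "payload": {
  "steps": [
    {"tx": -0.01, "ty": 0, "tz": 0, "turn": 0},
    {"tx": -0.02, "ty": 0, "tz": 0, "turn": 0},
    {"tx": -0.03, "ty": 0, "tz": 0, "turn": 0},
    {"tx": -0.03, "ty": 0, "tz": 0, "turn": 0}
  ]
}}

```text
time_s: 5.03
tool_pos: [501.3, 146.7, 196.6]
tool_rot: [-0.013, 1.0, -0.0, -0.004]
ft_force: [-14.4, 0.2, 11.7]
finger_gap: 30.0
grasp_force: 8.4
```

```bash
python3 - <<'E'
from plan import *
from h import *
upd(-.03)
f=grab("side","pics/side2.png"); a=cv2.imread("pics/side2.png")[170:270,200:360]
a=cv2.convertScaleAbs(a,alpha=1.3)
a=cv2.resize(a,None,fx=5,fy=5,interpolation=cv2.INTER_CUBIC)
for z,r in((0,29),(46,29),(80,26.5)):
    t=np.linspace(0,6.283,60); c=F(-1,0)
    p=proj(f,np.c_[c[0]+r*np.cos(t),c[1]+r*np.sin(t),0*t+z]); p=((p+.4-[200,170])*5).astype(int)
    cv2.polylines(a,[p.reshape(-1,1,2)],True,(0,0,255))
cv2.imwrite("pics/side2c.png",a)
E
```

View pics/side2c.png

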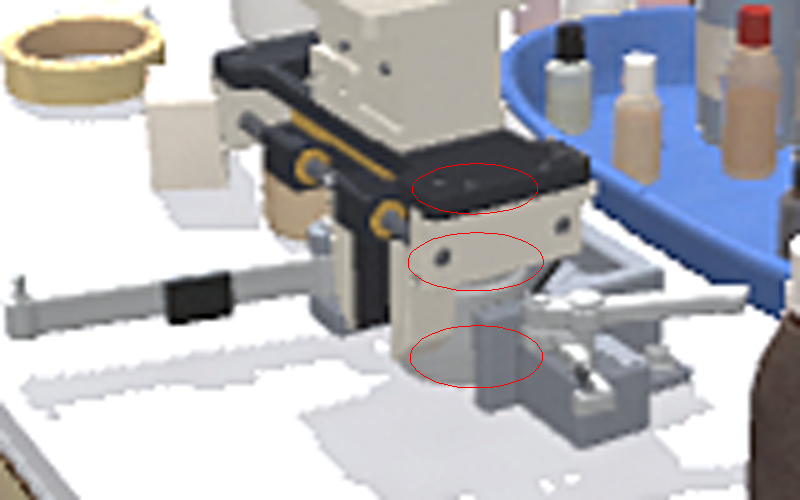

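Emit:
{"api": "drive_tool", "payload": {
  "steps": [
    {"tx": -0.01, "ty": 0, "tz": 0, "turn": 0},
    {"tx": -0.02, "ty": 0, "tz": 0, "turn": 0},
    {"tx": -0.02, "ty": 0, "tz": 0, "turn": 0}
  ]
}}

```text
time_s: 5.45
tool_pos: [505.2, 146.7, 196.6]
tool_rot: [-0.013, 1.0, -0.0, -0.004]
ft_force: [-13.8, -0.3, 12.1]
finger_gap: 29.9
grasp_force: 8.7
```

Emit:
{"api": "drive_tool", "payload": {
  "steps": [
    {"tx": -0.01, "ty": 0, "tz": 0, "turn": 0},
    {"tx": -0.015, "ty": 0, "tz": 0, "turn": 0}
  ]
}}

```text
time_s: 5.7
tool_pos: [507.9, 146.7, 196.6]
tool_rot: [-0.013, 1.0, -0.001, -0.004]
ft_force: [-15.8, -0.4, 13.9]
finger_gap: 30.2
grasp_force: 9.4
```

Emit:
{"api": "drive_tool", "payload": {
  "steps": [
    {"tx": -0.01, "ty": 0, "tz": 0, "turn": 0},
    {"tx": -0.01, "ty": 0, "tz": 0, "turn": 0}
  ]
}}

```text
time_s: 5.95
tool_pos: [510.2, 146.8, 196.6]
tool_rot: [-0.013, 1.0, -0.0, -0.004]
ft_force: [-16.3, -1.0, 12.5]
finger_gap: 30.0
grasp_force: 8.8
```

Emit:
{"api": "drive_tool", "payload": {
  "steps": [
    {"tx": -0.01, "ty": 0, "tz": 0, "turn": 0},
    {"tx": -0.01, "ty": 0, "tz": 0, "turn": 0}
  ]
}}

```text
time_s: 6.2
tool_pos: [511.0, 146.8, 196.5]
tool_rot: [-0.013, 1.0, -0.001, -0.005]
ft_force: [-20.1, -0.7, 18.5]
finger_gap: 29.8
grasp_force: 11.7
```

Emit:
{"api": "drive_tool", "payload": {
  "steps": [
    {"tx": -0.01, "ty": 0, "tz": 0, "turn": 0},
    {"tx": -0.015, "ty": 0, "tz": 0, "turn": 0}
  ]
}}

```text
time_s: 6.45
tool_pos: [512.0, 146.9, 196.2]
tool_rot: [-0.013, 1.0, -0.001, -0.008]
ft_force: [-30.7, -0.3, 29.1]
finger_gap: 30.0
grasp_force: 17.4
```

```bash
python3 - <<'E'
from plan import *
upd(-.02);upd(-.015);upd(-.01);upd(-.01);upd(-.015);print(cmd())
H=F(-40,62);print(H)
x,y,z,w=cmd()
p=H+105*u(168+1.4)+(5+19+18)*u(78+1.4)
print(p)
rows([(500,y,19,w),(440,y,19,w),(400,y,19,w),(400,y,70,w),(p[0]-10,p[1],70,w,5)])
E
```

```text
[517.9154874050644, 147.16182261768364, 196.942, 91.41]
[500.9626608  208.48073017]
[405.48040587 269.07890665]
9
[{"tx": 0.09, "ty": 0.002, "tz": -0.0, "turn": -0.0}, {"tx": 0.389, "ty": 0.01, "tz": -0.0, "turn": -0.0}, {"tx": 0.589, "ty": 0.015, "tz": -0.0, "turn": -0.0}, {"tx": 0.589, "ty": 0.015, "tz": -0.255, "turn": -0.0}, {"tx": 0.597, "ty": 0.624, "tz": -0.255, "turn": -0.0}, {"tx": 0.597, "ty": 0.624, "tz": -0.255, "turn": -0.0}, {"tx": 0.597, "ty": 0.624, "tz": -0.255, "turn": -0.0}, {"tx": 0.597, "ty": 0.624, "tz": -0.255, "turn": -0.0}, {"tx": 0.597, "ty": 0.624, "tz": -0.255, "turn": -0.0}]
```

Emit:
{"api": "drive_tool", "payload": {
  "steps": [
    {"tx": 0.09, "ty": 0, "tz": 0, "turn": 0},
    {"tx": 0.389, "ty": 0.01, "tz": 0, "turn": 0},
    {"tx": 0.589, "ty": 0.015, "tz": 0, "turn": 0},
    {"tx": 0.589, "ty": 0.015, "tz": -0.255, "turn": 0},
    {"tx": 0.597, "ty": 0.624, "tz": -0.255, "turn": 0},
    {"tx": 0.597, "ty": 0.624, "tz": -0.255, "turn": 0},
    {"tx": 0.597, "ty": 0.624, "tz": -0.255, "turn": 0}
  ]
}}

```text
time_s: 7.32
tool_pos: [395.4, 274.0, 248.5]
tool_rot: [-0.016, 1.0, 0.002, 0.001]
ft_force: [-0.6, -0.8, -0.4]
finger_gap: 30.0
grasp_force: 0.0
```

```bash
python3 - <<'E'
from plan import *
from h import *
f=grab("top","pics/top2.png"); a=cv2.imread("pics/top2.png")[150:280,230:390]
a=cv2.convertScaleAbs(a,alpha=1.5)
a=cv2.resize(a,None,fx=4.6,fy=4.6,interpolation=cv2.INTER_CUBIC)
g=grab("side","pics/side3.png"); b=cv2.imread("pics/side3.png")[185:285,190:350]
cv2.imwrite("pics/t2c.png",a)
b=cv2.resize(b,None,fx=5,fy=5,interpolation=cv2.INTER_CUBIC)
cv2.imwrite("pics/s3c.png",b)
E
```

```text
(no output)
```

View pics/t2c.png

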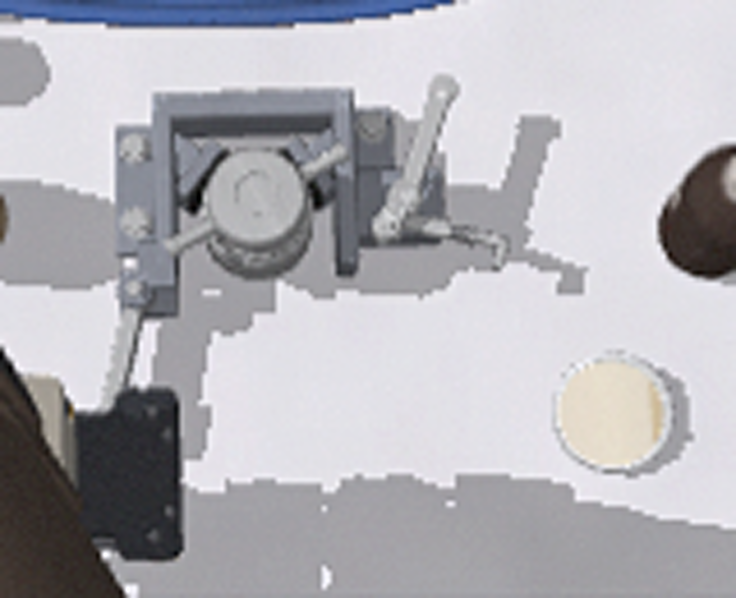

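```bash
python3 - <<'E'
from m import *; from plan import *
f.update(dict(np.load("top.npz")))
for n,c,z in [("cap",(259,194),80),("A",(341,153),68),("B",(169,246),68),("hinge",(135,289),46),("pin",(390,225),55),("tip",(445,88),55),("claw end",(497,245),42),("piv",(410,188),55)]:
    p=T(c,z,(230,150),4.6); print(n,p,toF(p).round(1))
E
```

```text
cap [542.9 145.9] [ 0.4 -1.6]
A [566.5 105. ] [ 22.9 -43.1]
B [519.3 190.6] [-22.1  43.7]
hinge [501.5 208.7] [-39.5  62.2]
pin [532.4  80.2] [-11.8 -67. ]
tip [603.6  51.2] [ 58.7 -97.8]
claw end [524.6  25.2] [ -21.  -121.8]
piv [551.4  69.9] [  7.  -77.8]
```

```bash
python3 - <<'E'
from plan import *
from h import ctrl
s=ctrl.read_state(); x,y,z=s["tool_pos"]; upd(frm=[517.915,147.162,196.942,91.41],tx=.597,ty=.624,tz=-.255); print(cmd())
x,y,z,w=cmd()
rows([(x,y,22,w,4)])
W=[]
for a in np.r_[np.linspace(1.80,0.02,18)]:
    ph=np.degrees(-np.pi/2-a+YW); n=ph-90
    h=9.5*abs(u(n)@u(w+90))+19*abs(u(n)@u(w))
    p=F(-40,62)+105*u(ph)+(5+h)*u(n); W.append((*p,22,w))
rows(W+[W[-1]])
E
```

```text
[395.48024209205647, 268.98617681241797, 247.942, 91.41]
4
[{"tx": 0.0, "ty": 0.0, "tz": 0.24, "turn": -0.0}, {"tx": 0.0, "ty": 0.0, "tz": 0.24, "turn": -0.0}, {"tx": 0.0, "ty": 0.0, "tz": 0.24, "turn": -0.0}, {"tx": 0.0, "ty": 0.0, "tz": 0.24, "turn": -0.0}]
19
[{"tx": -0.038, "ty": -0.071, "tz": -0.0, "turn": -0.0}, {"tx": -0.014, "ty": -0.126, "tz": -0.0, "turn": -0.0}, {"tx": 0.003, "ty": -0.184, "tz": -0.0, "turn": -0.0}, {"tx": 0.014, "ty": -0.237, "tz": -0.0, "turn": -0.0}, {"tx": 0.02, "ty": -0.29, "tz": -0.0, "turn": -0.0}, {"tx": 0.02, "ty": -0.344, "tz": -0.0, "turn": -0.0}, {"tx": 0.015, "ty": -0.399, "tz": -0.0, "turn": -0.0}, {"tx": 0.003, "ty": -0.454, "tz": -0.0, "turn": -0.0}, {"tx": -0.015, "ty": -0.509, "tz": -0.0, "turn": -0.0}, {"tx": -0.039, "ty": -0.562, "tz": -0.0, "turn": -0.0}, {"tx": -0.07, "ty": -0.613, "tz": -0.0, "turn": -0.0}, {"tx": -0.107, "ty": -0.662, "tz": -0.0, "turn": -0.0}, {"tx": -0.15, "ty": -0.706, "tz": -0.0, "turn": -0.0}, {"tx": -0.199, "ty": -0.745, "tz": -0.0, "turn": -0.0}, {"tx": -0.252, "ty": -0.778, "tz": -0.0, "turn": -0.0}, {"tx": -0.31, "ty": -0.806, "tz": -0.0, "turn": -0.0}, {"tx": -0.371, "ty": -0.826, "tz": -0.0, "turn": -0.0}, {"tx": -0.435, "ty": -0.839, "tz": -0.0, "turn": -0.0}, {"tx": -0.435, "ty": -0.839, "tz": -0.0, "turn": -0.0}]
```

Emit:
{"api": "drive_tool", "payload": {
  "steps": [
    {"tx": 0, "ty": 0, "tz": 0.1, "turn": 0},
    {"tx": 0, "ty": 0, "tz": 0.24, "turn": 0},
    {"tx": 0, "ty": 0, "tz": 0.24, "turn": 0},
    {"tx": 0, "ty": 0, "tz": 0.24, "turn": 0}
  ],
  "claw": 1
}}

```text
time_s: 7.92
tool_pos: [396.0, 268.1, 200.6]
tool_rot: [-0.011, 1.0, -0.0, 0.0]
ft_force: [2.3, 0.2, -0.7]
finger_gap: 0.6
grasp_force: 0.0
```

Emit:
{"api": "drive_tool", "payload": {
  "steps": [
    {"tx": -0.038, "ty": -0.071, "tz": 0, "turn": 0},
    {"tx": -0.014, "ty": -0.126, "tz": 0, "turn": 0},
    {"tx": 0.003, "ty": -0.184, "tz": 0, "turn": 0},
    {"tx": 0.014, "ty": -0.237, "tz": 0, "turn": 0},
    {"tx": 0.02, "ty": -0.29, "tz": 0, "turn": 0},
    {"tx": 0.02, "ty": -0.344, "tz": 0, "turn": 0},
    {"tx": 0.015, "ty": -0.399, "tz": 0, "turn": 0},
    {"tx": 0.003, "ty": -0.454, "tz": 0, "turn": 0},
    {"tx": -0.015, "ty": -0.509, "tz": 0, "turn": 0},
    {"tx": -0.039, "ty": -0.562, "tz": 0, "turn": 0},
    {"tx": -0.07, "ty": -0.613, "tz": 0, "turn": 0},
    {"tx": -0.107, "ty": -0.662, "tz": 0, "turn": 0},
    {"tx": -0.15, "ty": -0.706, "tz": 0, "turn": 0},
    {"tx": -0.199, "ty": -0.745, "tz": 0, "turn": 0},
    {"tx": -0.252, "ty": -0.778, "tz": 0, "turn": 0},
    {"tx": -0.31, "ty": -0.806, "tz": 0, "turn": 0},
    {"tx": -0.371, "ty": -0.826, "tz": 0, "turn": 0},
    {"tx": -0.435, "ty": -0.839, "tz": 0, "turn": 0},
    {"tx": -0.435, "ty": -0.839, "tz": 0, "turn": 0}
  ]
}}

```text
time_s: 10.3
tool_pos: [487.2, 103.4, 199.8]
tool_rot: [-0.012, 1.0, 0.0, -0.0]
ft_force: [-0.1, -0.6, 0.2]
finger_gap: 0.2
grasp_force: 0.0
```

Emit:
{"api": "drive_tool", "payload": {
  "steps": [
    {"tx": -0.01, "ty": 0, "tz": 0, "turn": 0},
    {"tx": -0.02, "ty": 0, "tz": 0, "turn": 0},
    {"tx": -0.02, "ty": 0, "tz": 0, "turn": 0}
  ]
}}

```text
time_s: 10.68
tool_pos: [488.7, 103.5, 199.6]
tool_rot: [-0.013, 1.0, -0.0, -0.002]
ft_force: [-7.8, -1.2, 6.2]
finger_gap: 0.3
grasp_force: 4.2
```

```bash
python3 - <<'E'
from plan import *
x,y,z,w=cmd(); upd(-.02); x,y,z,w=cmd(); print(cmd(), F(22,-118))
q=F(22,-118)
rows([(455,y,22,w,2),(455,y,100,w,1),(470,60,110,60,2),(q[0],q[1],110,1.4,7),(q[0],q[1],60,1.4,1),(q[0],q[1],36.5,1.4,3)])
P=np.array([-11.8,-67])
W=[]
for th in np.linspace(259,192,15):
    n=th+90; w=1.4-1.4
    h=19*abs(u(n)@u(0))+9.5*abs(u(n)@u(90))
    p=F(*(P+50*u(th)+(9+h)*u(n))); W.append((*p,36.5,1.4))
rows(W)
E
```

```text
[490.58168554649, 103.47619085119814, 199.942, 91.41] [567.44281808  30.08681579]
16
[{"tx": 0.178, "ty": 0.004, "tz": -0.0, "turn": -0.0}, {"tx": 0.178, "ty": 0.004, "tz": -0.0, "turn": -0.0}, {"tx": 0.178, "ty": 0.004, "tz": -0.39, "turn": -0.0}, {"tx": 0.108, "ty": -0.215, "tz": -0.44, "turn": 0.698}, {"tx": 0.108, "ty": -0.215, "tz": -0.44, "turn": 0.698}, {"tx": -0.375, "ty": -0.376, "tz": -0.44, "turn": 2.0}, {"tx": -0.375, "ty": -0.376, "tz": -0.44, "turn": 2.0}, {"tx": -0.375, "ty": -0.376, "tz": -0.44, "turn": 2.0}, {"tx": -0.375, "ty": -0.376, "tz": -0.44, "turn": 2.0}, {"tx": -0.375, "ty": -0.376, "tz": -0.44, "turn": 2.0}, {"tx": -0.375, "ty": -0.376, "tz": -0.44, "turn": 2.0}, {"tx": -0.375, "ty": -0.376, "tz": -0.44, "turn": 2.0}, {"tx": -0.375, "ty": -0.376, "tz": -0.19, "turn": 2.0}, {"tx": -0.375, "ty": -0.376, "tz": -0.073, "turn": 2.0}, {"tx": -0.375, "ty": -0.376, "tz": -0.073, "turn": 2.0}, {"tx": -0.375, "ty": -0.376, "tz": -0.073, "turn": 2.0}]
15
[{"tx": -0.019, "ty": -0.072, "tz": 0.0, "turn": 0.0}, {"tx": -0.027, "ty": -0.093, "tz": 0.0, "turn": 0.0}, {"tx": -0.032, "ty": -0.116, "tz": 0.0, "turn": 0.0}, {"tx": -0.036, "ty": -0.139, "tz": 0.0, "turn": 0.0}, {"tx": -0.037, "ty": -0.164, "tz": 0.0, "turn": 0.0}, {"tx": -0.036, "ty": -0.189, "tz": 0.0, "turn": 0.0}, {"tx": -0.033, "ty": -0.214, "tz": 0.0, "turn": 0.0}, {"tx": -0.026, "ty": -0.24, "tz": 0.0, "turn": 0.0}, {"tx": -0.017, "ty": -0.265, "tz": 0.0, "turn": 0.0}, {"tx": -0.005, "ty": -0.29, "tz": 0.0, "turn": 0.0}, {"tx": 0.01, "ty": -0.313, "tz": 0.0, "turn": 0.0}, {"tx": 0.027, "ty": -0.335, "tz": 0.0, "turn": 0.0}, {"tx": 0.047, "ty": -0.356, "tz": 0.0, "turn": 0.0}, {"tx": 0.069, "ty": -0.374, "tz": 0.0, "turn": 0.0}, {"tx": 0.094, "ty": -0.39, "tz": 0.0, "turn": 0.0}]
```

Emit:
{"api": "drive_tool", "payload": {
  "steps": [
    {"tx": 0.1, "ty": 0, "tz": 0, "turn": 0},
    {"tx": 0.178, "ty": 0.004, "tz": -0.1, "turn": 0},
    {"tx": 0.178, "ty": 0.004, "tz": -0.39, "turn": 0},
    {"tx": 0.108, "ty": -0.215, "tz": -0.44, "turn": 1.0},
    {"tx": 0.108, "ty": -0.215, "tz": -0.44, "turn": 1.0},
    {"tx": 0.108, "ty": -0.215, "tz": -0.44, "turn": 1.0},
    {"tx": 0.108, "ty": -0.215, "tz": -0.44, "turn": 1.0}
  ]
}}

```text
time_s: 11.55
tool_pos: [470.2, 59.9, 288.2]
tool_rot: [0.358, 0.934, 0.0, 0.0]
ft_force: [0.6, 0.1, -0.5]
finger_gap: 0.7
grasp_force: 0.0
```

```bash
python3 - <<'E'
from plan import *
upd(frm=[490.58168554649, 103.47619085119814, 199.942, 91.41],tx=.108,ty=-.215,tz=-.44,turn=1); print(cmd())
q=F(22,-118)
rows([(q[0],q[1],110,1.4,6),(q[0],q[1],60,1.4,1),(q[0],q[1],36.5,1.4,3)])
E
```

```text
[470.04631212326046, 59.95770698091013, 287.942, 46.41]
10
[{"tx": -0.456, "ty": 0.228, "tz": -0.0, "turn": 1.0}, {"tx": -0.456, "ty": 0.228, "tz": -0.0, "turn": 1.0}, {"tx": -0.456, "ty": 0.228, "tz": -0.0, "turn": 1.0}, {"tx": -0.456, "ty": 0.228, "tz": -0.0, "turn": 1.0}, {"tx": -0.456, "ty": 0.228, "tz": -0.0, "turn": 1.0}, {"tx": -0.456, "ty": 0.228, "tz": -0.0, "turn": 1.0}, {"tx": -0.456, "ty": 0.228, "tz": 0.25, "turn": 1.0}, {"tx": -0.456, "ty": 0.228, "tz": 0.367, "turn": 1.0}, {"tx": -0.456, "ty": 0.228, "tz": 0.367, "turn": 1.0}, {"tx": -0.456, "ty": 0.228, "tz": 0.367, "turn": 1.0}]
```

Emit:
{"api": "drive_tool", "payload": {
  "steps": [
    {"tx": -0.456, "ty": 0.228, "tz": 0, "turn": 1.0},
    {"tx": -0.456, "ty": 0.228, "tz": 0, "turn": 1.0},
    {"tx": -0.456, "ty": 0.228, "tz": 0, "turn": 1.0},
    {"tx": -0.456, "ty": 0.228, "tz": 0, "turn": 1.0},
    {"tx": -0.456, "ty": 0.228, "tz": 0, "turn": 1.0},
    {"tx": -0.456, "ty": 0.228, "tz": 0.2, "turn": 1.0},
    {"tx": -0.456, "ty": 0.228, "tz": 0.367, "turn": 1.0},
    {"tx": -0.456, "ty": 0.228, "tz": 0.367, "turn": 1.0},
    {"tx": -0.456, "ty": 0.228, "tz": 0.367, "turn": 1.0}
  ]
}}

```text
time_s: 12.68
tool_pos: [569.0, 33.4, 215.7]
tool_rot: [0.685, 0.728, 0.0, 0.0]
ft_force: [-0.0, 0.6, 0.4]
finger_gap: 0.3
grasp_force: 0.0
```

```bash
python3 - <<'E'
from plan import *
from h import *
s=ctrl.read_state(); print(cmd(),toF(s["tool_pos"]),s["joint_pos"].round(2))
f=grab("side","pics/side4.png"); b=cv2.imread("pics/side4.png")[170:290,190:350]
b=cv2.convertScaleAbs(b,alpha=1.2)
cv2.imwrite("pics/s4c.png",cv2.resize(b,None,fx=5,fy=5,interpolation=cv2.INTER_CUBIC))
E
```

```text
[567.5426490802446, 30.1036573398613, 214.542, 1.4099999999999966] [  23.65277116 -114.73609392] [-0.47  0.6   0.46  1.93 -0.4   0.7   0.29]
```

View pics/s4c.png

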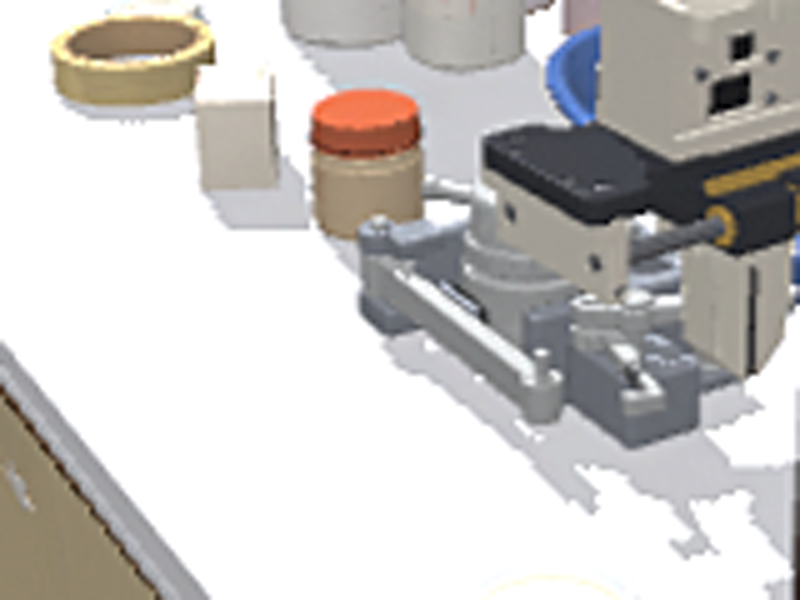

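Emit:
{"api": "drive_tool", "payload": {
  "steps": [
    {"tx": 0, "ty": 0, "tz": 0, "turn": 0},
    {"tx": -0.019, "ty": -0.072, "tz": 0, "turn": 0},
    {"tx": -0.027, "ty": -0.093, "tz": 0, "turn": 0},
    {"tx": -0.032, "ty": -0.116, "tz": 0, "turn": 0},
    {"tx": -0.036, "ty": -0.139, "tz": 0, "turn": 0},
    {"tx": -0.037, "ty": -0.164, "tz": 0, "turn": 0},
    {"tx": -0.036, "ty": -0.189, "tz": 0, "turn": 0},
    {"tx": -0.033, "ty": -0.214, "tz": 0, "turn": 0},
    {"tx": -0.026, "ty": -0.24, "tz": 0, "turn": 0},
    {"tx": -0.017, "ty": -0.265, "tz": 0, "turn": 0},
    {"tx": -0.005, "ty": -0.29, "tz": 0, "turn": 0},
    {"tx": 0.01, "ty": -0.313, "tz": 0, "turn": 0},
    {"tx": 0.027, "ty": -0.335, "tz": 0, "turn": 0},
    {"tx": 0.047, "ty": -0.356, "tz": 0, "turn": 0},
    {"tx": 0.069, "ty": -0.374, "tz": 0, "turn": 0},
    {"tx": 0.069, "ty": -0.374, "tz": 0, "turn": 0}
  ]
}}

```text
time_s: 14.72
tool_pos: [492.7, 43.3, 214.5]
tool_rot: [0.685, 0.728, -0.0, -0.0]
ft_force: [-0.7, 0.2, -0.3]
finger_gap: 0.7
grasp_force: 0.0
```

Emit:
{"api": "drive_tool", "payload": {
  "steps": [
    {"tx": 0.012, "ty": -0.008, "tz": 0, "turn": 0},
    {"tx": 0.025, "ty": -0.016, "tz": 0, "turn": 0},
    {"tx": 0.025, "ty": -0.016, "tz": 0, "turn": 0}
  ]
}}

```text
time_s: 15.1
tool_pos: [489.3, 47.2, 214.4]
tool_rot: [0.686, 0.728, -0.0, 0.0]
ft_force: [-0.6, -4.2, 0.5]
finger_gap: 0.3
grasp_force: 1.7
```

Emit:
{"api": "drive_tool", "payload": {
  "steps": [
    {"tx": 0.01, "ty": -0.004, "tz": 0, "turn": 0},
    {"tx": 0.02, "ty": -0.006, "tz": 0, "turn": 0},
    {"tx": 0.02, "ty": -0.006, "tz": 0, "turn": 0}
  ]
}}

```text
time_s: 15.48
tool_pos: [487.8, 49.4, 214.4]
tool_rot: [0.686, 0.727, -0.001, 0.001]
ft_force: [-1.0, -11.6, 0.6]
finger_gap: 0.2
grasp_force: 5.5
```

```bash
python3 - <<'E'
from plan import *
from h import *
upd(frm=[567.5426,30.1037,214.542,1.41],tx=.069,ty=-.374);upd(.025,-.016);upd(.02,-.006);print(cmd())
f=grab("side","pics/side5.png"); b=cv2.imread("pics/side5.png")[185:275,220:340]
b=cv2.convertScaleAbs(b,alpha=1.2)
b=cv2.resize(b,None,fx=6,fy=6,interpolation=cv2.INTER_CUBIC)
f2=grab("top","pics/top5.png"); c=cv2.imread("pics/top5.png")[160:250,240:360]
c=cv2.resize(cv2.convertScaleAbs(c,alpha=1.6),None,fx=6,fy=6,interpolation=cv2.INTER_CUBIC)
cv2.imwrite("pics/s5c.png",cv2.resize(np.vstack([b,c]),None,fx=.55,fy=.55) if 0 else b)
cv2.imwrite("pics/t5c.png",c)
E
```

```text
[487.80554912524605, 50.947949034131625, 214.542, 1.41]
```

View pics/s5c.png

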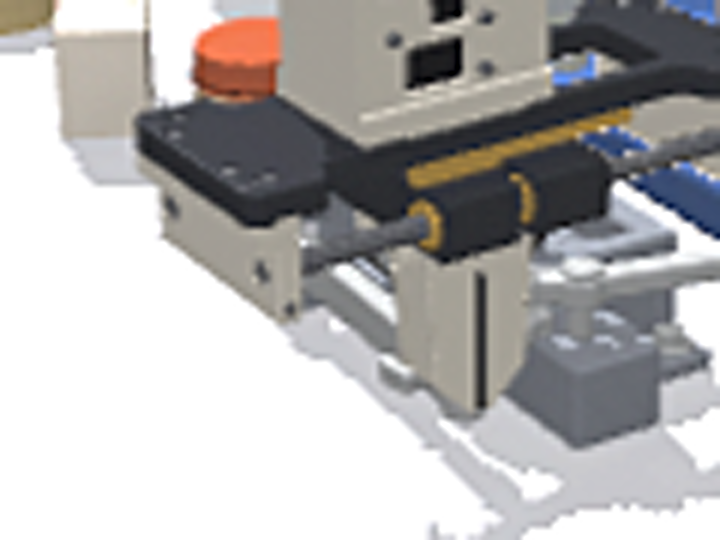

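```bash
python3 - <<'E'
from h import *; from plan import *
g=dict(np.load("side.npz"))
for c in((398,370),(382,362),(415,385)):
    p=ray(g,(c[0]/6+220-.4,c[1]/6+185-.4),42); print(p.round(1),toF(p).round(1))
print(proj(g,[[*F(-40,-76),45],[*F(-12,-66),44]]))
E
```

```text
[475.   68.3  42. ] [-69.5 -77.5]
[473.2  75.7  42. ] [-71.1 -70. ]
[474.7  56.8  42. ] [-70.  -88.9]
[[298.35024686 240.78416148]
 [307.4255248  235.77484168]]
```

```bash
python3 - <<'E'
from plan import *
x,y,z,w=cmd()
def fp(ph,r=48,m=0):
    n=ph+90; h=19*abs(np.cos(np.radians(n)))+9.5*abs(np.sin(np.radians(n)))
    return F(*(np.array([2,-76])+r*u(ph)+(7.5+h+m)*u(n)))
q=fp(339,m=9); print(toF(q))
rows([(x,y-15,36.5,w,1),(x,y-25,90,w,1),(q[0],q[1],110,w,4),(q[0],q[1],60,w,1),(q[0],q[1],48,w,3)])
rows([(*fp(p),48,w) for p in np.linspace(338,230,16)])
rows([(*fp(p),48,w) for p in np.linspace(224,181,10)]+[(*fp(180),48,w)])
E
```

```text
[ 58.34342618 -63.16090586]
10
[{"tx": -0.075, "ty": -0.002, "tz": 0.0, "turn": -0.0}, {"tx": -0.125, "ty": -0.003, "tz": -0.267, "turn": -0.0}, {"tx": 0.16, "ty": 0.577, "tz": -0.367, "turn": -0.0}, {"tx": 0.16, "ty": 0.577, "tz": -0.367, "turn": -0.0}, {"tx": 0.16, "ty": 0.577, "tz": -0.367, "turn": -0.0}, {"tx": 0.16, "ty": 0.577, "tz": -0.367, "turn": -0.0}, {"tx": 0.16, "ty": 0.577, "tz": -0.117, "turn": -0.0}, {"tx": 0.16, "ty": 0.577, "tz": -0.057, "turn": -0.0}, {"tx": 0.16, "ty": 0.577, "tz": -0.057, "turn": -0.0}, {"tx": 0.16, "ty": 0.577, "tz": -0.057, "turn": -0.0}]
16
[{"tx": -0.045, "ty": -0.015, "tz": -0.0, "turn": -0.0}, {"tx": -0.072, "ty": -0.011, "tz": -0.0, "turn": -0.0}, {"tx": -0.1, "ty": -0.01, "tz": -0.0, "turn": -0.0}, {"tx": -0.13, "ty": -0.013, "tz": -0.0, "turn": -0.0}, {"tx": -0.161, "ty": -0.02, "tz": -0.0, "turn": -0.0}, {"tx": -0.192, "ty": -0.033, "tz": -0.0, "turn": -0.0}, {"tx": -0.222, "ty": -0.05, "tz": -0.0, "turn": -0.0}, {"tx": -0.25, "ty": -0.073, "tz": -0.0, "turn": -0.0}, {"tx": -0.275, "ty": -0.101, "tz": -0.0, "turn": -0.0}, {"tx": -0.296,
[... 281 characters left out ...]
"ty": -0.291, "tz": -0.0, "turn": -0.0}, {"tx": -0.338, "ty": -0.328, "tz": -0.0, "turn": -0.0}]
11
[{"tx": 0.008, "ty": -0.03, "tz": -0.0, "turn": -0.0}, {"tx": 0.018, "ty": -0.054, "tz": -0.0, "turn": -0.0}, {"tx": 0.031, "ty": -0.078, "tz": -0.0, "turn": -0.0}, {"tx": 0.046, "ty": -0.1, "tz": -0.0, "turn": -0.0}, {"tx": 0.063, "ty": -0.12, "tz": -0.0, "turn": -0.0}, {"tx": 0.084, "ty": -0.139, "tz": -0.0, "turn": -0.0}, {"tx": 0.106, "ty": -0.156, "tz": -0.0, "turn": -0.0}, {"tx": 0.13, "ty": -0.171, "tz": -0.0, "turn": -0.0}, {"tx": 0.156, "ty": -0.183, "tz": -0.0, "turn": -0.0}, {"tx": 0.183, "ty": -0.192, "tz": -0.0, "turn": -0.0}, {"tx": 0.189, "ty": -0.194, "tz": -0.0, "turn": -0.0}]
```

Emit:
{"api": "drive_tool", "payload": {
  "steps": [
    {"tx": -0.075, "ty": 0, "tz": 0, "turn": 0},
    {"tx": -0.125, "ty": 0, "tz": -0.267, "turn": 0},
    {"tx": 0.16, "ty": 0.577, "tz": -0.367, "turn": 0},
    {"tx": 0.16, "ty": 0.577, "tz": -0.367, "turn": 0},
    {"tx": 0.16, "ty": 0.577, "tz": -0.367, "turn": 0},
    {"tx": 0.16, "ty": 0.577, "tz": -0.367, "turn": 0},
    {"tx": 0.16, "ty": 0.577, "tz": -0.117, "turn": 0},
    {"tx": 0.16, "ty": 0.577, "tz": -0.057, "turn": 0},
    {"tx": 0.16, "ty": 0.577, "tz": -0.057, "turn": 0},
    {"tx": 0.16, "ty": 0.577, "tz": -0.057, "turn": 0}
  ]
}}

```text
time_s: 16.82
tool_pos: [601.6, 90.1, 227.1]
tool_rot: [0.686, 0.728, 0.001, 0.0]
ft_force: [0.6, -0.0, 0.6]
finger_gap: 0.9
grasp_force: 0.0
```

Emit:
{"api": "drive_tool", "payload": {
  "steps": [
    {"tx": -0.045, "ty": -0.015, "tz": 0, "turn": 0},
    {"tx": -0.072, "ty": -0.011, "tz": 0, "turn": 0},
    {"tx": -0.1, "ty": -0.01, "tz": 0, "turn": 0},
    {"tx": -0.13, "ty": -0.013, "tz": 0, "turn": 0},
    {"tx": -0.161, "ty": -0.02, "tz": 0, "turn": 0},
    {"tx": -0.192, "ty": -0.033, "tz": 0, "turn": 0},
    {"tx": -0.222, "ty": -0.05, "tz": 0, "turn": 0},
    {"tx": -0.25, "ty": -0.073, "tz": 0, "turn": 0},
    {"tx": -0.275, "ty": -0.101, "tz": 0, "turn": 0},
    {"tx": -0.296, "ty": -0.133, "tz": 0, "turn": 0}
  ]
}}

```text
time_s: 18.08
tool_pos: [578.0, 29.5, 226.0]
tool_rot: [0.686, 0.728, 0.0, 0.0]
ft_force: [0.2, 1.3, 0.5]
finger_gap: 0.4
grasp_force: 0.8
```

Emit:
{"api": "drive_tool", "payload": {
  "steps": [
    {"tx": -0.017, "ty": -0.03, "tz": 0, "turn": 0},
    {"tx": -0.031, "ty": -0.058, "tz": 0, "turn": 0},
    {"tx": -0.041, "ty": -0.089, "tz": 0, "turn": 0},
    {"tx": -0.047, "ty": -0.123, "tz": 0, "turn": 0},
    {"tx": -0.047, "ty": -0.158, "tz": 0, "turn": 0},
    {"tx": -0.042, "ty": -0.195, "tz": 0, "turn": 0},
    {"tx": -0.034, "ty": -0.225, "tz": 0, "turn": 0},
    {"tx": -0.024, "ty": -0.249, "tz": 0, "turn": 0}
  ]
}}

```text
time_s: 19.08
tool_pos: [528.9, 22.0, 226.1]
tool_rot: [0.686, 0.728, 0.0, 0.0]
ft_force: [4.1, 0.5, 2.8]
finger_gap: 0.0
grasp_force: 1.8
```

Emit:
{"api": "drive_tool", "payload": {
  "steps": [
    {"tx": 0.013, "ty": -0.024, "tz": 0, "turn": 0},
    {"tx": 0.028, "ty": -0.046, "tz": 0, "turn": 0},
    {"tx": 0.045, "ty": -0.066, "tz": 0, "turn": 0},
    {"tx": 0.066, "ty": -0.085, "tz": 0, "turn": 0},
    {"tx": 0.088, "ty": -0.102, "tz": 0, "turn": 0},
    {"tx": 0.112, "ty": -0.117, "tz": 0, "turn": 0},
    {"tx": 0.138, "ty": -0.129, "tz": 0, "turn": 0}
  ]
}}

```text
time_s: 19.95
tool_pos: [500.7, 48.3, 225.6]
tool_rot: [0.686, 0.728, -0.001, -0.001]
ft_force: [0.4, -0.2, -0.8]
finger_gap: 0.7
grasp_force: 0.0
```

Emit:
{"api": "drive_tool", "payload": {
  "steps": [
    {"tx": 0.02, "ty": -0.007, "tz": 0, "turn": 0},
    {"tx": 0.033, "ty": -0.011, "tz": 0, "turn": 0},
    {"tx": 0.045, "ty": -0.011, "tz": 0, "turn": 0},
    {"tx": 0.045, "ty": -0.011, "tz": 0, "turn": 0}
  ]
}}

```text
time_s: 20.45
tool_pos: [498.8, 54.7, 225.8]
tool_rot: [0.686, 0.727, -0.001, 0.001]
ft_force: [1.2, -8.7, -1.1]
finger_gap: 0.4
grasp_force: 4.6
```

```bash
python3 - <<'E'
from plan import *
upd(frm=cmd()); print(cmd())
upd(.045-.033,0)  # extra push
x,y,z,w=cmd(); print(cmd())
rows([(x,y-15,48,w,1),(x-10,y-25,120,w,2),(375,260,140,46.4,6)])
E
```

```text
[498.748083790004, 53.41795614152421, 225.942, 1.41]
[498.689027809352, 55.817229446329065, 225.942, 1.41]
9
[{"tx": -0.075, "ty": -0.002, "tz": -0.0, "turn": -0.0}, {"tx": -0.124, "ty": -0.053, "tz": -0.36, "turn": -0.0}, {"tx": -0.124, "ty": -0.053, "tz": -0.36, "turn": -0.0}, {"tx": 1.036, "ty": -0.593, "tz": -0.46, "turn": -1.0}, {"tx": 1.036, "ty": -0.593, "tz": -0.46, "turn": -1.0}, {"tx": 1.036, "ty": -0.593, "tz": -0.46, "turn": -1.0}, {"tx": 1.036, "ty": -0.593, "tz": -0.46, "turn": -1.0}, {"tx": 1.036, "ty": -0.593, "tz": -0.46, "turn": -1.0}, {"tx": 1.036, "ty": -0.593, "tz": -0.46, "turn": -1.0}]
```

Emit:
{"api": "drive_tool", "payload": {
  "steps": [
    {"tx": -0.075, "ty": 0, "tz": 0, "turn": 0},
    {"tx": -0.124, "ty": -0.053, "tz": -0.36, "turn": 0},
    {"tx": -0.124, "ty": -0.053, "tz": -0.36, "turn": 0},
    {"tx": 1.0, "ty": -0.6, "tz": -0.46, "turn": -1.0},
    {"tx": 1.0, "ty": -0.6, "tz": -0.46, "turn": -1.0},
    {"tx": 1.0, "ty": -0.6, "tz": -0.46, "turn": -1.0},
    {"tx": 1.0, "ty": -0.6, "tz": -0.46, "turn": -1.0},
    {"tx": 1.0, "ty": -0.6, "tz": -0.46, "turn": -1.0}
  ],
  "claw": 0.3
}}

```text
time_s: 21.45
tool_pos: [364.6, 253.1, 318.0]
tool_rot: [0.35, 0.937, 0.001, -0.001]
ft_force: [-0.0, -1.0, -0.6]
finger_gap: 64.1
grasp_force: 0.0
```

```bash
python3 - <<'E'
from plan import *
from h import *
upd(frm=[498.689027809352, 55.817229446329065, 225.942, 1.41],tx=1.0,ty=-.6,tz=-.46,turn=-1)
g=grab("side","pics/side6.png"); f=grab("top","pics/top6.png")
b=cv2.convertScaleAbs(cv2.imread("pics/side6.png")[195:275,250:350],alpha=1.1)
c=cv2.convertScaleAbs(cv2.imread("pics/top6.png")[160:240,245:345],alpha=1.5)
cv2.imwrite("pics/p6.png",np.vstack([cv2.resize(i,(375,300),interpolation=cv2.INTER_CUBIC) for i in(c,b)]))
E
```

```text
(no output)
```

View pics/p6.png

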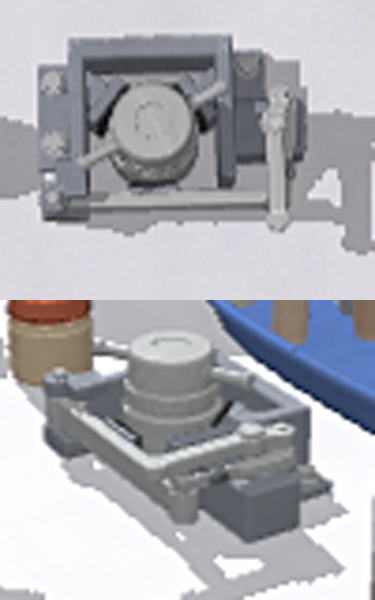

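```bash
python3 - <<'E'
from m import *; from plan import *
f.update(dict(np.load("top.npz")))
q={}
for n,c,z in [("cap",(152,117),80),("A",(222,88),68),("B",(85,160),68),("tip",(278,225),55)]:
    p=T(c,z,(245,160),3.75); q[n]=p; print(n,p,toF(p).round(1))
d=q["A"]-q["B"]; print(np.degrees(np.arctan2(d[1],d[0])))
rows([(480,200,140,91.4,5),(542.8,147.2,140,91.4,3)])
E
```

```text
cap [545.1 147.6] [2.6 0. ]
A [566.  104.8] [ 22.4 -43.3]
B [521.2 188.5] [-20.3  41.5]
tip [483.   70.9] [-61.4 -75.1]
-61.84230966277897
8
[{"tx": -0.567, "ty": 0.175, "tz": -0.0, "turn": -1.0}, {"tx": -0.567, "ty": 0.175, "tz": -0.0, "turn": -1.0}, {"tx": -0.567, "ty": 0.175, "tz": -0.0, "turn": -1.0}, {"tx": -0.567, "ty": 0.175, "tz": -0.0, "turn": -1.0}, {"tx": -0.567, "ty": 0.175, "tz": -0.0, "turn": -1.0}, {"tx": -0.976, "ty": 0.2, "tz": -0.0, "turn": -1.0}, {"tx": -0.976, "ty": 0.2, "tz": -0.0, "turn": -1.0}, {"tx": -0.976, "ty": 0.2, "tz": -0.0, "turn": -1.0}]
```

Emit:
{"api": "drive_tool", "payload": {
  "steps": [
    {"tx": -0.567, "ty": 0.175, "tz": 0, "turn": -1.0},
    {"tx": -0.567, "ty": 0.175, "tz": 0, "turn": -1.0},
    {"tx": -0.567, "ty": 0.175, "tz": 0, "turn": -1.0},
    {"tx": -0.98, "ty": 0.2, "tz": 0, "turn": -1.0},
    {"tx": -0.98, "ty": 0.2, "tz": 0, "turn": -1.0},
    {"tx": -0.98, "ty": 0.2, "tz": 0, "turn": -1.0}
  ]
}}

```text
time_s: 22.3
tool_pos: [541.8, 145.1, 317.4]
tool_rot: [-0.026, 1.0, -0.001, -0.0]
ft_force: [-0.4, -0.0, -0.1]
finger_gap: 64.2
grasp_force: 0.0
```

```bash
python3 - <<'E'
from plan import *
from h import ctrl
upd(tx=-.98,ty=.2,turn=-1,frm=[*(np.array([498.689027809352, 55.817229446329065])+200*(u(91.41)-.6*u(1.41))),317.942,46.41]); print(cmd())
s=ctrl.read_state(); print(s["joint_pos"].round(2),s["tool_pos"])
rows([(543.8,147.2,140,136.4,5)])
rows([(543.8,147.2,140,146,2),(543.8,147.2,90,146,2),(543.8,147.2,60,146,3)])
E
```

```text
[543.3450300018649, 146.6349052354378, 317.942, 91.41]
[-0.51  0.42  0.21  1.85 -0.11  0.88  1.37] [541.7753059  145.07595056 317.43069197]
5
[{"tx": -0.002, "ty": 0.003, "tz": -0.0, "turn": -1.0}, {"tx": -0.002, "ty": 0.003, "tz": -0.0, "turn": -1.0}, {"tx": -0.002, "ty": 0.003, "tz": -0.0, "turn": -1.0}, {"tx": -0.002, "ty": 0.003, "tz": -0.0, "turn": -1.0}, {"tx": -0.002, "ty": 0.003, "tz": -0.0, "turn": -1.0}]
7
[{"tx": -0.0, "ty": -0.0, "tz": -0.0, "turn": -0.213}, {"tx": -0.0, "ty": -0.0, "tz": -0.0, "turn": -0.213}, {"tx": -0.0, "ty": -0.0, "tz": 0.25, "turn": -0.213}, {"tx": -0.0, "ty": -0.0, "tz": 0.25, "turn": -0.213}, {"tx": -0.0, "ty": -0.0, "tz": 0.4, "turn": -0.213}, {"tx": -0.0, "ty": -0.0, "tz": 0.4, "turn": -0.213}, {"tx": -0.0, "ty": -0.0, "tz": 0.4, "turn": -0.213}]
```

Emit:
{"api": "drive_tool", "payload": {
  "steps": [
    {"tx": -0.002, "ty": 0.003, "tz": 0, "turn": -1.0},
    {"tx": -0.002, "ty": 0.003, "tz": 0, "turn": -1.0},
    {"tx": -0.002, "ty": 0.003, "tz": 0, "turn": -1.0},
    {"tx": -0.002, "ty": 0.003, "tz": 0, "turn": -1.0},
    {"tx": -0.002, "ty": 0.003, "tz": 0, "turn": -1.0}
  ]
}}

```text
time_s: 22.92
tool_pos: [540.0, 149.4, 317.7]
tool_rot: [-0.409, 0.912, 0.0, -0.0]
ft_force: [-0.4, -0.1, -0.0]
finger_gap: 64.4
grasp_force: 0.0
```

Emit:
{"api": "drive_tool", "payload": {
  "steps": [
    {"tx": 0, "ty": 0, "tz": 0, "turn": -0.28},
    {"tx": 0, "ty": 0, "tz": 0, "turn": -0.28},
    {"tx": 0, "ty": 0, "tz": 0.2, "turn": -0.28},
    {"tx": 0, "ty": 0, "tz": 0.4, "turn": -0.28},
    {"tx": 0, "ty": 0, "tz": 0.4, "turn": -0.28},
    {"tx": 0, "ty": 0, "tz": 0.4, "turn": -0.28}
  ]
}}

```text
time_s: 23.68
tool_pos: [541.0, 150.0, 239.1]
tool_rot: [-0.507, 0.862, -0.0, 0.0]
ft_force: [0.0, 0.7, 0.3]
finger_gap: 64.4
grasp_force: 0.0
```

```bash
python3 - <<'E'
from h import ctrl
s=ctrl.read_state(); print(s["joint_pos"].round(2),s["tool_pos"],s["ft_force"].round(1),s["ft_torque"].round(2))
E
```

```text
[-0.34  0.52 -0.04  1.9   0.03  0.71  2.24] [540.97326791 149.99383008 239.05377261] [0.  0.7 0.3] [0.1  0.03 0.03]
```

Emit:
{"api": "drive_tool", "payload": {
  "steps": [
    {"tx": 0.005, "ty": -0.019, "tz": 0, "turn": 0},
    {"tx": 0.005, "ty": -0.019, "tz": 0, "turn": 0.12},
    {"tx": 0.005, "ty": -0.019, "tz": 0, "turn": 0.25},
    {"tx": 0.005, "ty": -0.019, "tz": 0, "turn": 0.4},
    {"tx": 0.005, "ty": -0.019, "tz": 0, "turn": 0.55},
    {"tx": 0.005, "ty": -0.019, "tz": 0, "turn": 0.7},
    {"tx": 0.005, "ty": -0.019, "tz": 0, "turn": 0.85},
    {"tx": 0.005, "ty": -0.019, "tz": 0, "turn": 1.0},
    {"tx": 0.005, "ty": -0.019, "tz": 0, "turn": 1.0}
  ]
}}

```text
time_s: 24.8
tool_pos: [543.4, 146.7, 239.0]
tool_rot: [-0.139, 0.99, -0.0, 0.0]
ft_force: [-2.0, -1.9, 2.5]
finger_gap: 64.7
grasp_force: 1.2
```

```bash
cat > st.py <<'E'
from h import *
s=ctrl.read_state(); q=s["tool_rot"]; print(s["joint_pos"].round(2),s["tool_pos"].round(1),'yaw',np.degrees(2*np.arctan2(q[1],q[0]))-90,s["ft_force"].round(1),s["ft_torque"].round(2))
E
python3 st.py
```

```text
[-0.49  0.53  0.18  1.91 -0.14  0.71  1.62] [543.4 146.7 239. ] yaw 106.03531372625784 [-2.  -1.9  2.5] [-0.18  0.59  0.12]
```

Emit:
{"api": "drive_tool", "payload": {
  "steps": [
    {"tx": 0, "ty": 0, "tz": 0, "turn": 0.15},
    {"tx": 0, "ty": 0, "tz": 0, "turn": 0.3},
    {"tx": 0, "ty": 0, "tz": 0, "turn": 0.45},
    {"tx": 0, "ty": 0, "tz": 0, "turn": 0.6},
    {"tx": 0, "ty": 0, "tz": 0, "turn": 0.75},
    {"tx": 0, "ty": 0, "tz": 0, "turn": 0.9},
    {"tx": 0, "ty": 0, "tz": 0, "turn": 0.9}
  ]
}}

```text
time_s: 25.68
tool_pos: [543.4, 147.3, 238.5]
tool_rot: [0.211, 0.978, 0.0, 0.0]
ft_force: [-3.4, -0.6, 0.6]
finger_gap: 64.5
grasp_force: 1.1
```

```bash
python3 st.py
```

```text
[-0.62  0.55  0.37  1.92 -0.29  0.72  1.07] [543.4 147.3 238.5] yaw 65.68641407370043 [-3.4 -0.6  0.6] [0.01 0.45 0.06]
```

Emit:
{"api": "drive_tool", "payload": {
  "steps": [
    {"tx": 0, "ty": 0, "tz": 0, "turn": 0.15},
    {"tx": 0, "ty": 0, "tz": 0, "turn": 0.3},
    {"tx": 0, "ty": 0, "tz": 0, "turn": 0.45},
    {"tx": 0, "ty": 0, "tz": 0, "turn": 0.6}
  ]
}}

```text
time_s: 26.18
tool_pos: [543.4, 147.4, 238.3]
tool_rot: [0.434, 0.901, 0.0, -0.0]
ft_force: [-4.9, 0.4, 4.2]
finger_gap: 64.4
grasp_force: 4.3
```

```bash
python3 st.py
```

```text
[-0.71  0.57  0.51  1.93 -0.4   0.74  0.7 ] [543.4 147.4 238.3] yaw 38.61310141486695 [-4.9  0.4  4.2] [-0.07  0.84  0.28]
```

Emit:
{"api": "drive_tool", "payload": {
  "steps": [
    {"tx": 0, "ty": 0, "tz": 0, "turn": 0.12},
    {"tx": 0, "ty": 0, "tz": 0, "turn": 0.24},
    {"tx": 0, "ty": 0, "tz": 0, "turn": 0.36},
    {"tx": 0, "ty": 0, "tz": 0, "turn": 0.36}
  ]
}}

```text
time_s: 26.68
tool_pos: [543.8, 148.2, 238.4]
tool_rot: [0.554, 0.832, 0.001, 0.0]
ft_force: [-1.7, 2.4, 4.8]
finger_gap: 64.2
grasp_force: 14.6
```

```bash
python3 st.py
```

```text
[-0.77  0.59  0.58  1.93 -0.46  0.76  0.48] [543.8 148.2 238.4] yaw 22.69629312723177 [-1.7  2.4  4.8] [0.44 0.45 1.05]
```

Emit:
{"api": "drive_tool", "payload": {
  "steps": [
    {"tx": 0, "ty": 0, "tz": 0, "turn": 0.05},
    {"tx": 0, "ty": 0, "tz": 0, "turn": 0.05}
  ]
}}

```text
time_s: 26.92
tool_pos: [543.8, 148.1, 238.4]
tool_rot: [0.571, 0.821, 0.001, 0.0]
ft_force: [-1.5, 4.1, 4.9]
finger_gap: 64.3
grasp_force: 22.9
```

```bash
python3 st.py
```

```text
[-0.77  0.59  0.6   1.94 -0.47  0.76  0.45] [543.8 148.1 238.4] yaw 20.32064164212889 [-1.5  4.1  4.9] [0.64 0.4  1.63]
```

Emit:
{"api": "drive_tool", "payload": {
  "steps": [
    {"tx": 0, "ty": 0, "tz": 0, "turn": -0.1},
    {"tx": 0, "ty": 0, "tz": 0, "turn": -0.2},
    {"tx": 0, "ty": 0, "tz": 0, "turn": -0.2},
    {"tx": 0, "ty": 0, "tz": -0.25, "turn": -0.2},
    {"tx": 0, "ty": 0, "tz": -0.5, "turn": -0.2},
    {"tx": 0, "ty": 0, "tz": -0.5, "turn": -0.2}
  ]
}}

```text
time_s: 27.68
tool_pos: [544.9, 146.6, 341.5]
tool_rot: [0.508, 0.861, 0.003, 0.002]
ft_force: [-0.2, 0.5, -0.5]
finger_gap: 64.5
grasp_force: 0.0
```

```bash
python3 - <<'E'
from plan import *
from h import ctrl
s=ctrl.read_state(); q=s["tool_rot"]; w=np.degrees(2*np.arctan2(q[1],q[0]))-90
upd(frm=[*map(float,s["tool_pos"]),float(w)]); print(cmd(), s["ft_force"].round(1))
rows([(365,255,150,w+15,6)])
E
```

```text
[544.9236160970423, 146.5981400194248, 341.54887570539705, 28.937951215903098] [-0.2  0.5 -0.5]
6
[{"tx": 0.91, "ty": -0.525, "tz": 0.068, "turn": -0.333}, {"tx": 0.91, "ty": -0.525, "tz": 0.068, "turn": -0.333}, {"tx": 0.91, "ty": -0.525, "tz": 0.068, "turn": -0.333}, {"tx": 0.91, "ty": -0.525, "tz": 0.068, "turn": -0.333}, {"tx": 0.91, "ty": -0.525, "tz": 0.068, "turn": -0.333}, {"tx": 0.91, "ty": -0.525, "tz": 0.068, "turn": -0.333}]
```

Emit:
{"api": "drive_tool", "payload": {
  "steps": [
    {"tx": 0.91, "ty": -0.525, "tz": 0, "turn": -0.35},
    {"tx": 0.91, "ty": -0.525, "tz": 0, "turn": -0.35},
    {"tx": 0.91, "ty": -0.525, "tz": 0, "turn": -0.35},
    {"tx": 0.91, "ty": -0.525, "tz": 0, "turn": -0.35},
    {"tx": 0.91, "ty": -0.525, "tz": 0, "turn": -0.35},
    {"tx": 0.91, "ty": -0.525, "tz": 0, "turn": -0.35}
  ]
}}

```text
time_s: 28.42
tool_pos: [364.0, 254.5, 337.8]
tool_rot: [0.385, 0.923, -0.0, 0.0]
ft_force: [0.0, -1.5, 0.2]
finger_gap: 64.3
grasp_force: 0.0
```

```bash
python3 - <<'E'
from h import *; from plan import *
f=grab("top","pics/top7.png"); g=grab("side","pics/side7.png")
for n,sl in(("top",(slice(160,240),slice(250,345))),("side",(slice(195,275),slice(250,350)))):
    a=cv2.imread(f"pics/{n}6.png",0)[sl].astype(int); b=cv2.imread(f"pics/{n}7.png",0)[sl].astype(int)
    d=abs(a-b)>20; print(n)
    for r in d[::2,::2]: print(''.join('#' if v else '.' for v in r))
# bar direction: brightness on ring r=36..46 at z=70
im=cv2.imread("pics/top7.png",0)
for t in range(-90,270,6):
    P=[[543.8+r*np.cos(np.radians(t)),147.2+r*np.sin(np.radians(t)),70] for r in(34,38,42,46)]
    print(t,[int(im[int(round(v)),int(round(u_))]) for u_,v in proj(f,P)],end=' ')
E
```

```text
top
................................................
................................................
................................................
................................................
................................................
................................................
.................#..............................
.................#..............................
.................##.............................
.................##.............................
.................#..............................
.......................##.##....................
..............#........####.....................
.............#.........##.......................
.......................#........................
............#...................................
...............#................................
................................................
.................#....#.........................
................................................
.............#......#...........................
........##.#..#.................................
.........#....#..#
[... 3511 characters left out ...]
[53, 90, 62, 92] 90 [61, 63, 63, 92] 96 [14, 38, 64, 93] 102 [7, 106, 63, 91] 108 [99, 107, 53, 92] 114 [105, 104, 106, 66] 120 [103, 104, 106, 33] 126 [105, 105, 105, 108] 132 [70, 106, 105, 105] 138 [56, 105, 105, 103] 144 [86, 84, 104, 104] 150 [79, 85, 104, 102] 156 [74, 52, 108, 102] 162 [79, 36, 97, 111] 168 [67, 29, 92, 119] 174 [149, 149, 78, 122] 180 [116, 115, 115, 114] 186 [51, 91, 78, 98] 192 [51, 24, 83, 119] 198 [61, 22, 67, 112] 204 [59, 53, 107, 103] 210 [56, 73, 105, 103] 216 [56, 102, 103, 102] 222 [52, 106, 104, 104] 228 [59, 104, 103, 104] 234 [89, 104, 104, 90] 240 [106, 104, 108, 45] 246 [105, 107, 71, 65] 252 [106, 107, 54, 67] 258 [84, 71, 53, 67] 264 [42, 69, 65, 67]
```

```bash
python3 - <<'E'
from h import *; from plan import *
f=dict(np.load("top.npz")); g=dict(np.load("side.npz"))
for n,c in(("top",f),("side",g)):
    a=cv2.imread(f"pics/{n}6.png",0); b=cv2.imread(f"pics/{n}7.png",0)
    for nm,P in(("levtip",[*F(-56,-76),55]),("pivot",[*F(2,-76),55]),("keeper",[*F(-40,-76),45]),("hinge",[*F(-40,62),46])):
        x,y=proj(c,P)[0].round().astype(int); t=a[y-5:y+6,x-5:x+6]
        m=cv2.matchTemplate(b[y-9:y+10,x-9:x+10],t,cv2.TM_CCOEFF_NORMED); _,v,_,l=cv2.minMaxLoc(m); print(n,nm,(x,y),round(v,3),l[0]-4,l[1]-4)
s=ctrl.read_state(); print(s["time_s"])
E
```

```text
top levtip (np.int64(319), np.int64(217)) 0.693 0 -1
top pivot (np.int64(318), np.int64(193)) 0.974 0 0
top keeper (np.int64(318), np.int64(211)) 0.938 0 -1
top hinge (np.int64(259), np.int64(213)) 0.999 0 0
side levtip (np.int64(291), np.int64(238)) 0.873 1 0
side pivot (np.int64(316), np.int64(231)) 0.988 0 0
side keeper (np.int64(298), np.int64(241)) 0.92 1 0
side hinge (np.int64(265), np.int64(216)) 1.0 0 0
28.525
```

```bash
python3 - <<'E'
from h import *
for k in(6,7):
    a=cv2.imread(f"pics/top{k}.png",0)[204:224,308:334]; print(k)
    for r in a: print(' '.join(f"{v:3d}" for v in r))
E
```

```text
6
101  99  99  99 100 101 100  99 109 121 119 116 108  56  56  82 105 104 104 102 103 102 103 101 100  99
 88 106 104 105 104 105 104 103 103 121 120 115 112  43  64  68 105 104 103 102 103 102 101 100 140 139
102 105 104 103 104 103 103 103  99 120 120 115 114  40  73  62 105 104 103 104 103 103 100 139 147 146
106 102 104 104 104 104 103 103  99 121 120 116 117  61  55  80 104 104 103 104 102 102  97 148 146 143
105 102 104 103 103 102 103 103  97 121 122 116 118  68  78 104 104 104 103 103 101 141 138 146 146 143
105 102 103 103 103 102 102 102 100 121 121 115 119  67  84 105 105 104 104 102 100 148 145 145 143 143
 96  95  98  99 101 103 104 103  96 120 120 115 120  65  81 105 103 104 101 100 140 146 144 144 145 143
114 113 113 115 113 113 114 115  99 120 121 116 121  65  88 106 105 103 101 141 149 145 146 144 145 143
117 117 115 116 116 116 118 126  95 121 120 115 121  65  88 105 103 104 101 151 150 147 147 146 146 145
122 119 121 120 120 118 119 104  79 123 122 116 122  69  87 106 104 104 102 113 112 110 112 111 110 147
 77  77  75  75  74  71  71  63  72 121 120 116 122  58  8
[... 2363 characters left out ...]
 102 120 121 119 118 117 116  99 101 100 101 100 100 101 102 102 102 103 105
140 140  98  99  99 100 102 101 120 121 120 119 117 114 128 141 141 140 140 140 139 141 142 100 101 101
146 146 137 139 140 142 102 101 111 125 121 122 118 103 122 146 147 146 147 147 147 148 149 140 141 141
145 145 144 145 147 150 102 102  95  95 117 124  94 107 143 147 146 146 146 145 144 148 145 147 147 147
144 144 144 144 147 111 101 102 101  87  93 105  92 141 146 146 146 146 147 145 147 146 146 147 146 145
143 143 144 145 148 100 101 103 104 100 100  99 140 147 147 146 146 145 145 146 145 145 146 145 148 145
144 143 144 146 148  99 100 100 101 100  99  98 147 145 146 146 145 145 147 146 146 146 146 146 146 147
```

```bash
python3 -c "
from workcell import ctrl
print(ctrl.hand_in())"
```

```text
the job is handed in; nothing more can be done
None
```

I handed the job in at about 28.5 s of the 58 s limit, but the hand-in returned no verdict: the vessel is seated in the V, the arm is latched, the lever is over centre, and the cap was turned about 2.0 rad until torque rose to about 1.6 N m, which I took as the hard stop because the cap angle can't be read directly.

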